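Make up two desk kits

ROBOT

A 7-joint arm with a two-finger parallel gripper is mounted at the origin on the work surface. World frame = base frame: x ahead of the robot, y to its left, z up, the work surface at z = 0. Lengths are in m, angles in rad, forces in N, time in s.
With the tool pointing down it reaches from about 0.425 to 0.925 m from the base axis. Payload 6.8 kg.
Tool frame: the origin (TCP) lies on the mounting face of the last link; the fingertips stand 173 mm ahead of it and the grasp point (between the pads) lies 155 mm ahead of it; z points along the fingers, y is the line along which they close (so a half turn about z gives the same grasp; the last joint's range is limited). The gripper opens to 85 mm and grips with 20 to 120 N. Pads are 22 mm wide; open, the fingers measure 114 mm over their backs; the gripper's body (76 mm by 85 mm) begins 54 mm behind the grasp point. The pads swing forward as they close: fully open they stand 13 mm farther back than shut.
Start: joints at [-1.371, 0.477, 0.022, 1.555, -0.011, 1.109, -0.083], TCP at [0.204, 0.643, 0.405] pointing down, gripper open.
Joint ranges: [-2.96, 2.96], [-0.34, 2.1], [-1.41, 1.46], [0.24, 2.44], [-1.37, 4.51], [0.17, 1.92], [-2.96, 2.96]. Speed limits (rad/s): [2.39, 2.39, 3.14, 3.14, 3.14, 3.14, 3.14].

INTERFACE

Orientations are given as a rotation vector (axis times angle).
In Python, from bench import r gives the robot as it stands.
- The arm moves only by the tool arm_command, never from a script. Its argument "plan" is a list of rows, each an object of numbers: "claw": the closure, from 0 (fully open) to 1 (shut); "tx", "ty", "tz": the shift along the tool's x, y, z in m; "ax", "ay", "az": the turn, a rotation vector about the tool's x, y, z in degrees. A call has exactly 10 rows; each row shifts and turns the commanded pose from where the row before left it, along the tool's axes as they then stand; what a row does not reach is not made up. A row lasts 1/12 s, in which the tool goes at most 41.7 mm and 7.16 degrees, less where a joint would pass 70% of its speed; a pose out of reach is approached as far as the arm can. A call is refused whole if a number of a shift passes 0.0417 or a number of a turn 7.16, either way. A call with a gripper value outside its range is refused whole. The fingers move at their own pace and stop on an object; "squeeze" is the grip in N (left out, the last holds). Time passes only in rows, so rows that do not move let the fingers close, or fill a call up. It gives the time, the measured TCP pose, the force, the opening and the grip force at its end, in the units of the state.
- r.get_obs(): the state, without advancing time (a new reading comes with each control period).
- r.grab_frame(name): name is "side" or "top"; returns the picture (384x512x3 uint8, red, green, blue); there is no depth.
- r.camera_model(name): a dict with "fx", "fy", "cx", "cy" (pixels), "position" and "orientation" of the camera in the world. Camera axes: x right, y up, looking along -z (the intrinsics and any distortion apply to the point x, -y, -z); pixel columns grow to the right and rows downward; lengths in m; the calibration is good to about 2 mm. A picture is of the moment at which its call begins. camera_model takes no time and is no camera call.
- r.hand_in(): hands the job in; it is judged then, once.
Trained networks look in the newest picture that a camera, given by its name, has taken for a name from the list of things; names that differ only in an ending like _2 or _b are one class to them, and where a whole thing is asked for, a point or a joint stands for the part that bears it (a point fixed in the world has none). Each returns a list of dicts, best first, with "confidence" (0 to 1); they miss things now and then, are a little off and sometimes report something else, mostly with a low value. They report only what shows in the picture. A call takes as long as a camera call. They do not tell look-alikes from the thing itself.
- r.boxes_of(target, camera): "location" ([x, y, z] in m, in the coordinates of the camera as it stood for that picture, good to about 4 mm: the middle of the surface that is visible of it).
- r.tip_of(target, camera): "location" ([x, y, z] in m, in the coordinates of the camera as it stood for that picture, good to about 4 mm: a listed point, or the origin of a listed thing).
The state is a dict: "clock": time; "joints": joint angles; "qvel": joint speeds; "tau": joint torques, N m; "tcp_pos": TCP position; "orientation": TCP orientation; "contact_force": force on the tool from outside, world axes, zero at the start; "moment": the same for the moment, N m; "grip_width": finger opening in m; "gripper_force": force on a finger pad.
Only numpy, scipy, OpenCV 4.12 (cv2) and the standard library are available. Lean on these libraries where they do the work, as an engineer would, in place of code of your own. Each camera call takes 0.05 s, during which the arm holds its last target. There are 200 camera calls.

TASK

Make up the two kits from the stationery on the desk. Reading kit, in the long narrow tray: lay the highlighter in its longer compartment and the longer of the two erasers in its shorter compartment. Craft kit, in the square tray: set the stapler upright on its base in one half and the roll of tape flat in the other half, with the slimmer of the two glue sticks standing upright inside the roll's core; leave the thick glue stick and the short eraser where they are.

Things in the scene. Friction and masses are not known exactly. Their poses are not given: they have to be found in the camera images.
- long_tray: long narrow grey tray, fixed to the desk, 224 x 84 mm, floor 3 mm thick, outer walls 3 mm thick and 20 mm high. Origin: centre of its underside; x along its length. A low cross wall (3 mm thick, top 12 mm above the desk) at x = -22.5 mm splits it: the longer compartment (130 x 78 mm inside) is centred at x = +44 mm, the shorter one (85 x 78 mm inside) at x = -66.5 mm, both at y = 0
- square_tray: square grey tray, fixed to the desk, 150 x 150 mm, floor 3 mm thick, outer walls 3 mm thick and 20 mm high. Origin: centre of its underside. A low wall along its x axis (y = 0, 3 mm thick, top 12 mm above the desk) splits it into two equal halves, each 144 mm along x by about 71 mm along y inside, centred at y = +37 and y = -37 mm
- highlighter: flat-bodied highlighter pen lying down, white with a grey cap, 104 mm long (x), 24 mm wide (y), 16 mm high; origin: centre of its underside, z up
- long_eraser: the longer eraser, white in a brown card sleeve, 60 mm (x) x 24 mm (y) x 16 mm high; origin: centre of its underside, z up
- short_eraser: the short eraser, to be left alone: same look, 30 mm (x) x 20 mm (y) x 14 mm high; origin: centre of its underside
- stapler: small black stapler standing on its base, 90 mm long (x), 30 mm wide (y), 42 mm high, flat parallel sides (28 mm wide in its upper half); origin: centre of its underside, z up
- tape_roll: roll of paper tape lying flat, outer diameter 54 mm, open core of 36 mm diameter right through, 24 mm high; origin: on its axis at its underside, z along the axis
- slim_glue: the slimmer glue stick, standing upright, white with a grey cap, diameter 20 mm, 80 mm high; origin: centre of its underside, z up along its axis
- thick_glue: the thick glue stick, to be left alone: same look, standing upright, diameter 32 mm, 84 mm high; origin: centre of its underside
Things that resemble listed ones, but are neither listed nor needed, are in the scene too. Leave any orange or pink look-alike of the stapler alone.

How it is judged:
By the outcome, as a careful person would: the job done as asked, in the order asked, and still so for the second after the job is handed in, with the robot touching nothing.
It also fails if it takes over 120 s, if anything falls off the work surface, if the arm or the gripper's body presses on something with over 40 N, if the wrist force passes 120 N, or if a joint passes its speed limit or range.

## Working session

There is one attempt and no reset: what is moved stays moved. The work goes in short steps, Python scripts to look and compute and a tool call to move; the robot and the scene stay as the last step left them, time stands still between calls to the robot, and variables do not carry over. Pictures are saved under pics/ and viewed, at most 17 in all, crops included, and the job is handed in when it is done.

Besides the shell and the picture viewer there is one more tool, called after "Request:" as name(argument=value, ...), one argument or row to a line, values as JSON. arm_command: Moves the arm, as the interface text tells. Its arguments: {"type":"object","properties":{"plan":{"type":"array","items":{"type":"object","properties":{"claw":{"type":"number"},"tx":{"type":"number"},"ty":{"type":"number"},"tz":{"type":"number"},"ax":{"type":"number"},"ay":{"type":"number"},"az":{"type":"number"}}}},"squeeze":{"type":"number"}},"required":["plan"]}

```bash
ls; mkdir -p pics; python3 - <<'E'
from bench import r
import cv2
o=r.get_obs();print({k:o[k] for k in('clock','joints','tcp_pos','orientation','grip_width')})
for n in('side','top'):
    print(n,r.camera_model(n)); cv2.imwrite(f'pics/{n}0.png',r.grab_frame(n)[:,:,::-1])
E
```

```text
pics
{'clock': 0.0, 'joints': array([-1.37111705,  0.47776059,  0.02236496,  1.55648489, -0.01148541,
        1.10928515, -0.08310547]), 'tcp_pos': array([0.20440685, 0.64300175, 0.4037383 ]), 'orientation': array([-4.81534197e-01, -3.10434656e+00,  2.83594527e-03]), 'grip_width': 0.08530409090343898}
side {'fx': 358.04322569187264, 'fy': 358.04322569187264, 'cx': 254.75808208535338, 'cy': 192.61936964539927, 'position': array([0.24141402, 0.50086707, 0.50861208]), 'orientation': array([ 0.3434845 , -1.15569709, -2.35621816])}
top {'fx': 352.98036480633635, 'fy': 352.98036480633635, 'cx': 252.40469440259974, 'cy': 190.14887199881136, 'position': array([ 0.50237317, -0.02537621,  0.76078259]), 'orientation': array([ 0.06081159, -0.02621858, -1.55931555])}
```

View both.

View pics/side0.png

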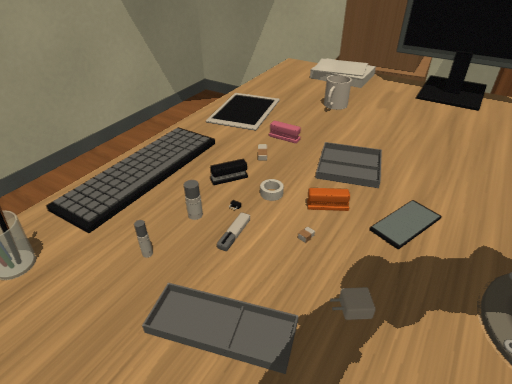

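View pics/top0.png

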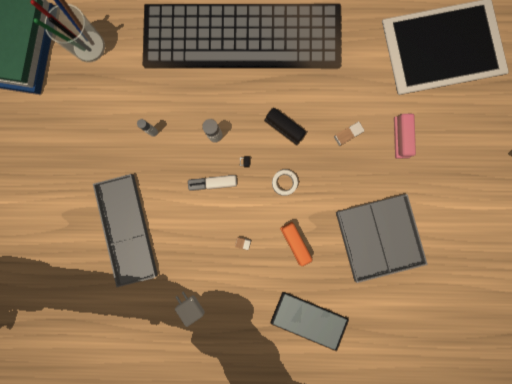

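```bash
cat > h.py <<'E'
from bench import r
import numpy as np, cv2
from scipy.spatial.transform import Rotation as R
from scipy.optimize import minimize
DIM=dict(long_tray=(224,84,20),square_tray=(150,150,20),highlighter=(104,24,16),long_eraser=(60,24,16),short_eraser=(30,20,14),
 stapler=(90,30,42),tape_roll=(54,54,24),slim_glue=(20,20,80),thick_glue=(32,32,84))
def proj(c,P):
    p=R.from_rotvec(c['orientation']).inv().apply(np.atleast_2d(P)-c['position'])
    return np.c_[c['cx']+c['fx']*p[:,0]/-p[:,2], c['cy']+c['fy']*p[:,1]/p[:,2]]
def ray(c,u,v,z):
    d=R.from_rotvec(c['orientation']).apply([(u-c['cx'])/c['fx'],-(v-c['cy'])/c['fy'],-1])
    return c['position']+d*(z-c['position'][2])/d[2]
def pts(n,x,y,a,z0=0):
    l,w,h=np.array(DIM[n])/1e3
    if n in('tape_roll','slim_glue','thick_glue'):
        t=np.linspace(0,2*np.pi,24,endpoint=False); q=np.c_[np.cos(t),np.sin(t)]*l/2
    else: q=np.array([[1,1],[-1,1],[-1,-1],[1,-1]])*[l/2,w/2]
    c,s=np.cos(a),np.sin(a); q=q@np.array([[c,s],[-s,c]])+[x,y]
    return np.r_[np.c_[q,0*q[:,0]+z0],np.c_[q,0*q[:,0]+z0+h]]
def mask(c,n,p,k=4,shape=(384,512)):
    m=np.zeros((shape[0]*k,shape[1]*k),np.uint8)
    h=cv2.convexHull(((proj(c,pts(n,*p))+.5)*k).astype(np.int32)); cv2.fillPoly(m,[h],1); return m
def rel(x,y,z,yaw_y):
    """tool-frame turn then shift to bring TCP to x,y,z, tool down, closing axis along yaw_y (mod pi)"""
    o=r.get_obs(); T=R.from_rotvec(o['orientation']); best=None
    for k in(-1,0,1):
        a=yaw_y+k*np.pi; Y=np.array([np.cos(a),np.sin(a),0]); Z=np.array([0,0,-1.]); X=np.cross(Y,Z)
        G=R.from_matrix(np.c_[X,Y,Z]); d=np.degrees((T.inv()*G).as_rotvec())
        if best is None or np.linalg.norm(d)<np.linalg.norm(best[0]): best=(d,G)
    d,G=best; s=G.inv().apply(np.array([x,y,z])-o['tcp_pos'])*1e3
    print('turn',d.round(2),'shift_mm',s.round(1),'q7',o['joints'][6].round(2),'t',round(o['clock'],2))
E
python3 - <<'E'
from h import *
for n in('top','side'):
    r.grab_frame(n); c=r.camera_model(n); Q=R.from_rotvec(c['orientation'])
    for k in DIM:
        for f in(r.tip_of,r.boxes_of):
            print(n,k,f.__name__,[(np.round(Q.apply(b['location'])+c['position'],3).tolist(),round(b['confidence'],2)) for b in f(k,n)[:4]])
E
```

```text
top long_tray call [([0.46, 0.262, -0.001], 0.95)]
top long_tray call [([0.46, 0.268, 0.004], 0.57)]
top square_tray call [([0.428, 0.009, 0.005], 0.29)]
top square_tray call [([0.442, -0.28, 0.005], 0.74)]
top highlighter call [([0.561, 0.079, 0.0], 0.89)]
top highlighter call [([0.56, 0.073, 0.015], 0.72)]
top long_eraser call [([0.671, -0.215, -0.001], 0.65)]
top long_eraser call [([0.664, -0.212, 0.016], 0.85)]
top short_eraser call [([0.43, 0.01, 0.007], 0.43)]
top short_eraser call [([0.428, 0.009, 0.018], 0.59)]
top stapler call [([0.683, -0.078, 0.001], 0.8), ([0.432, -0.102, 0.003], 0.78), ([0.656, -0.327, -0.002], 0.74)]
top stapler call [([0.655, -0.32, 0.04], 0.74), ([0.677, -0.077, 0.041], 0.65), ([0.43, -0.099, 0.044], 0.63), ([0.668, -0.211, 0.015], 0.28)]
top tape_roll call [([0.56, -0.078, 0.004], 0.51)]
top tape_roll call [([0.563, -0.08, 0.026], 0.89)]
top slim_glue call [([0.671, 0.207, 0.001], 0.78)]
top slim_glue call [([0.665, 0.205, 0.063], 0.61)]
top thick_glue call [([0.668, 0.071, -0.002], 0.59)]
top thick_glue call [([0.661, 0.069, 0.088], 0.84)]
side long
[... 467 characters left out ...]
, 0.012], 0.64)]
side short_eraser call [([0.432, 0.016, -0.001], 0.63)]
side short_eraser call [([0.429, 0.019, 0.015], 0.68)]
side stapler call [([0.431, -0.101, -0.001], 0.71), ([0.662, -0.325, -0.002], 0.7), ([0.68, -0.075, 0.004], 0.64)]
side stapler call [([0.658, -0.316, 0.023], 0.78), ([0.676, -0.067, 0.033], 0.72), ([0.43, -0.092, 0.028], 0.62), ([0.56, -0.07, 0.019], 0.6)]
side tape_roll call [([0.562, -0.076, -0.001], 0.76)]
side tape_roll call [([0.561, -0.068, 0.017], 0.66)]
side slim_glue call [([0.672, 0.212, 0.002], 0.73)]
side slim_glue call [([0.665, 0.219, 0.05], 0.81)]
side thick_glue call [([0.661, 0.077, 0.002], 0.86)]
side thick_glue call [([0.655, 0.09, 0.056], 0.72)]
```

```bash
cat > fit.py <<'E'
from h import *
def fgmask(im):
    f=im.astype(float)+1; return ((f[...,2]/f[...,0]>0.72)).astype(np.uint8)
def fit(n,p0,cams=('top','side'),ims=None,k=4):
    C={c:r.camera_model(c) for c in cams}; F={}
    for c in cams:
        im=cv2.resize(ims[c],None,fx=k,fy=k,interpolation=cv2.INTER_LINEAR); g=fgmask(im)
        roi=cv2.dilate(mask(C[c],n,p0,k),np.ones((8*k+1,)*2)); g=g*roi
        F[c]=(g,roi)
    def cost(p):
        s=0
        for c in cams:
            m=mask(C[c],n,p,k); g=F[c][0]; s-=(m&g).sum()/((m|g).sum())
        return s/len(cams)
    best=None
    for da in ((0,) if n in('tape_roll','slim_glue') else (-.15,0,.15)):
        P=np.array(p0)+[0,0,da]
        o=minimize(cost,P,method='Nelder-Mead',options=dict(initial_simplex=[P,P+[.006,0,0],P+[0,.006,0],P+[0,0,.1]],xatol=2e-4,fatol=1e-4,maxiter=150))
        if best is None or o.fun<best.fun: best=o
    return best.x,best.fun
E
python3 - <<'E'
from fit import *
ims={c:r.grab_frame(c) for c in('top','side')}
c=r.camera_model('top')
def yaw(a,b,z=.0): d=ray(c,*b,z)-ray(c,*a,z); return np.arctan2(d[1],d[0])
G=dict(long_tray=(.460,.262,yaw((148,280),(115,180))),square_tray=(.446,-.277,yaw((391,273),(373,203))),
 highlighter=(.560,.078,yaw((190,185),(236,182))),long_eraser=(.668,-.212,yaw((337,140),(362,127))),
 stapler=(.682,-.076,yaw((268,114),(303,138),.04)),tape_roll=(.561,-.077,0),slim_glue=(.671,.209,0))
for n,p in G.items():
    for cs in(('top',),('side',),('top','side')):
        x,f=fit(n,p,cs,ims); print(n,cs,x.round(4),round(f,3))
vis=cv2.resize(ims['top'],None,fx=4,fy=4,interpolation=cv2.INTER_CUBIC)
cv2.imwrite('pics/crop1.png',vis[420:1020,1000:1800,::-1])
E
```

```text
long_tray ('top',) [0.4564 0.2629 0.2596] -0.972
long_tray ('side',) [0.458  0.2627 0.2632] -0.971
long_tray ('top', 'side') [0.4565 0.2631 0.2619] -0.97
square_tray ('top',) [ 0.4483 -0.2778  0.2707] -0.977
square_tray ('side',) [ 0.4494 -0.2771  0.2752] -0.953
square_tray ('top', 'side') [ 0.4479 -0.2773  0.27  ] -0.963
highlighter ('top',) [ 0.5601  0.0783 -1.4629] -0.869
highlighter ('side',) [ 0.5609  0.0768 -1.3957] -0.769
highlighter ('top', 'side') [ 0.5598  0.0782 -1.4465] -0.81
long_eraser ('top',) [ 0.6675 -0.2148 -0.9636] -0.383
long_eraser ('side',) [ 0.6706 -0.2134 -1.0401] -0.415
long_eraser ('top', 'side') [ 0.6698 -0.2142 -1.0349] -0.394
stapler ('top',) [ 0.68   -0.0747 -2.2629] -0.584
stapler ('side',) [ 0.6826 -0.0744 -2.3565] -0.751
stapler ('top', 'side') [ 0.6812 -0.0754 -2.3318] -0.665
tape_roll ('top',) [ 0.5616 -0.0763  0.0755] -0.581
tape_roll ('side',) [ 5.621e-01 -7.480e-02 -2.000e-04] -0.847
tape_roll ('top', 'side') [ 0.5618 -0.0764  0.0634] -0.716
slim_glue ('top',) [0.6708 0.2096 0.0608] -0.765
slim_glue ('side',) [0.671  0.2098 0.0253] -0.817
slim_glue ('top', 'side') [0.6705 0.2103 0.017 ] -0.793
```

View pics/crop1.png

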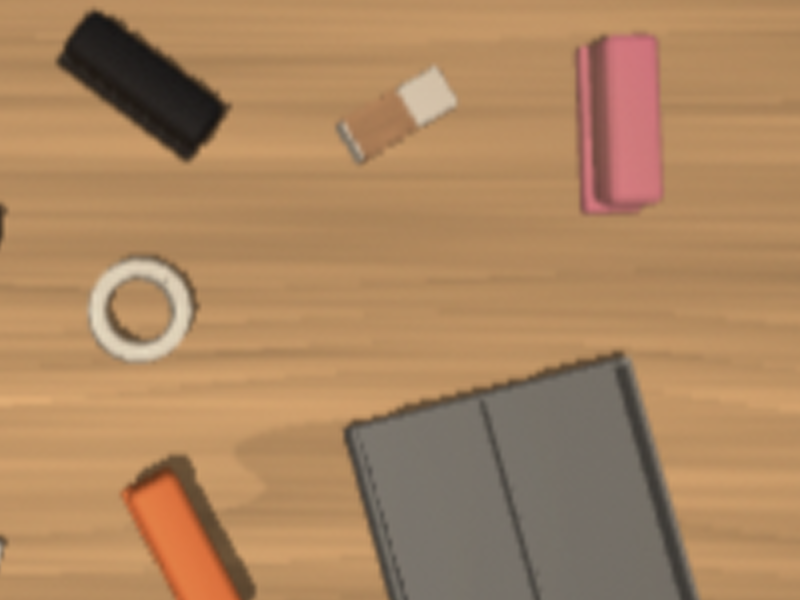

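```bash
python3 - <<'E'
import fit as F
from fit import *
c=r.camera_model('top')
f=lambda X,Y:ray(c,(X+1000.5)/4-.5,(Y+420.5)/4-.5,.016)
a,b=f(350,144),f(446,85); d=b-a; print('eraser',(a+b)/2,np.arctan2(d[1],d[0]),np.linalg.norm(d))
ims={k:r.grab_frame(k) for k in('top','side')}
F.fgmask=lambda im:((im.max(2)<62)).astype(np.uint8)
for cs in(('top',),('side',),('top','side')): print(fit('stapler',(.681,-.075,-2.3),cs,ims))
F.fgmask=lambda im:((im[...,2]/(im[...,0]+1.)>0.72)&(im.max(2)>45)).astype(np.uint8)
for cs in(('top',),('side',)): print(fit('highlighter',(.560,.078,-1.46),cs,ims))
rel(.5605,.0783,.33,-1.455+np.pi/2)
E
```

```text
eraser [ 0.6666044 -0.2124113  0.016    ] -1.0085002480494811 0.05992965849886054
(array([ 0.67948518, -0.07699276, -2.21533413]), np.float64(-0.8004108963628063))
(array([ 0.67977493, -0.07249571, -2.38110774]), np.float64(-0.6963159893657425))
(array([ 0.68162686, -0.07456715, -2.25643401]), np.float64(-0.746806394480555))
(array([ 0.56069697,  0.07834051, -1.48233082]), np.float64(-0.8590271182863776))
(array([ 0.56046182,  0.07748868, -1.40349825]), np.float64(-0.7234484806493121))
turn [ 0.   -0.   65.73] shift_mm [-602.3  288.3   74.7] q7 -0.08 t 2.2
```

Request:
arm_command(
  plan=[
    {"az": 6.57,"claw": 0.4},
    {"az": 6.57,"claw": 0.4},
    {"az": 6.57,"claw": 0.4},
    {"az": 6.57,"claw": 0.4},
    {"az": 6.57,"claw": 0.4},
    {"az": 6.57,"claw": 0.4},
    {"az": 6.57,"claw": 0.4},
    {"az": 6.57,"claw": 0.4},
    {"az": 6.57,"claw": 0.4},
    {"az": 6.57,"claw": 0.4},
  ],
  squeeze=30,
)

```text
invalid input at $.plan[0]: expected keys claw, tx, ty, tz, ax, ay, az
```

Request:
arm_command(
  plan=[
    {"tx": -0.03,"ty": 0.0144,"claw": 0.4},
    {"tx": -0.03,"ty": 0.0144,"claw": 0.4},
    {"tx": -0.03,"ty": 0.0144,"claw": 0.4},
    {"tx": -0.03,"ty": 0.0144,"claw": 0.4},
    {"tx": -0.03,"ty": 0.0144,"claw": 0.4},
    {"tx": -0.03,"ty": 0.0144,"claw": 0.4},
    {"tx": -0.03,"ty": 0.0144,"claw": 0.4},
    {"tx": -0.03,"ty": 0.0144,"claw": 0.4},
    {"tx": -0.03,"ty": 0.0144,"claw": 0.4},
    {"tx": -0.03,"ty": 0.0144,"claw": 0.4},
  ],
)

```text
invalid input at $.plan[0]: expected keys claw, tx, ty, tz, ax, ay, az
```

```bash
python3 - <<'E'
from h import *
o=r.get_obs();print(o['tcp_pos'],o['grip_width'],o['joints'].round(2),o['contact_force'].round(1))
rel(.5605,.0783,.26,.096)
E
```

```text
[0.20449788 0.64328633 0.40471098] 0.08567350981253113 [-1.37  0.48  0.02  1.56 -0.01  1.11 -0.08] [ 0.1  0.5 -0.4]
turn [ 0.   -0.   66.86] shift_mm [-596.5  300.2  144.7] q7 -0.08 t 2.2
```

Request:
arm_command(
  plan=[
    {"claw": 0.4,"tx": 0,"ty": 0,"tz": 0,"ax": 0,"ay": 0,"az": 6.69},
    {"claw": 0.4,"tx": 0,"ty": 0,"tz": 0,"ax": 0,"ay": 0,"az": 6.69},
    {"claw": 0.4,"tx": 0,"ty": 0,"tz": 0,"ax": 0,"ay": 0,"az": 6.69},
    {"claw": 0.4,"tx": 0,"ty": 0,"tz": 0,"ax": 0,"ay": 0,"az": 6.69},
    {"claw": 0.4,"tx": 0,"ty": 0,"tz": 0,"ax": 0,"ay": 0,"az": 6.69},
    {"claw": 0.4,"tx": 0,"ty": 0,"tz": 0,"ax": 0,"ay": 0,"az": 6.69},
    {"claw": 0.4,"tx": 0,"ty": 0,"tz": 0,"ax": 0,"ay": 0,"az": 6.69},
    {"claw": 0.4,"tx": 0,"ty": 0,"tz": 0,"ax": 0,"ay": 0,"az": 6.69},
    {"claw": 0.4,"tx": 0,"ty": 0,"tz": 0,"ax": 0,"ay": 0,"az": 6.69},
    {"claw": 0.4,"tx": 0,"ty": 0,"tz": 0,"ax": 0,"ay": 0,"az": 6.69},
  ],
  squeeze=30,
)

```text
clock: 3.03
tcp_pos: [0.2044, 0.6433, 0.4047]
orientation: [-2.12, -2.319, -0.0]
contact_force: [-0.5, -0.1, 0.2]
grip_width: 0.0514
gripper_force: 0.0
```

Request:
arm_command(
  plan=[
    {"claw": 0.4,"tx": -0.0298,"ty": 0.015,"tz": 0,"ax": 0,"ay": 0,"az": 0},
    {"claw": 0.4,"tx": -0.0298,"ty": 0.015,"tz": 0,"ax": 0,"ay": 0,"az": 0},
    {"claw": 0.4,"tx": -0.0298,"ty": 0.015,"tz": 0,"ax": 0,"ay": 0,"az": 0},
    {"claw": 0.4,"tx": -0.0298,"ty": 0.015,"tz": 0,"ax": 0,"ay": 0,"az": 0},
    {"claw": 0.4,"tx": -0.0298,"ty": 0.015,"tz": 0,"ax": 0,"ay": 0,"az": 0},
    {"claw": 0.4,"tx": -0.0298,"ty": 0.015,"tz": 0,"ax": 0,"ay": 0,"az": 0},
    {"claw": 0.4,"tx": -0.0298,"ty": 0.015,"tz": 0,"ax": 0,"ay": 0,"az": 0},
    {"claw": 0.4,"tx": -0.0298,"ty": 0.015,"tz": 0,"ax": 0,"ay": 0,"az": 0},
    {"claw": 0.4,"tx": -0.0298,"ty": 0.015,"tz": 0,"ax": 0,"ay": 0,"az": 0},
    {"claw": 0.4,"tx": -0.0298,"ty": 0.015,"tz": 0,"ax": 0,"ay": 0,"az": 0},
  ],
)

```text
clock: 3.87
tcp_pos: [0.3828, 0.3594, 0.405]
orientation: [-2.113, -2.325, -0.001]
contact_force: [0.3, -0.1, 0.4]
grip_width: 0.0513
gripper_force: 0.0
```

```bash
python3 - <<'E'
from h import *
o=r.get_obs();print(o['tcp_pos'],o['grip_width'],o['joints'].round(2),o['contact_force'].round(1))
rel(.5605,.0783,.26,.096)
E
```

```text
[0.38279136 0.35944006 0.40497339] 0.051281739466735414 [-1.2   0.24  0.39  1.93 -0.11  0.99 -0.67] [ 0.3 -0.1  0.4]
turn [ 0.01 -0.04 -0.03] shift_mm [-296.9  149.9  145. ] q7 -0.67 t 3.87
```

Request:
arm_command(
  plan=[
    {"claw": 0.45,"tx": -0.0297,"ty": 0.015,"tz": 0.0145,"ax": 0,"ay": 0,"az": 0},
    {"claw": 0.45,"tx": -0.0297,"ty": 0.015,"tz": 0.0145,"ax": 0,"ay": 0,"az": 0},
    {"claw": 0.45,"tx": -0.0297,"ty": 0.015,"tz": 0.0145,"ax": 0,"ay": 0,"az": 0},
    {"claw": 0.45,"tx": -0.0297,"ty": 0.015,"tz": 0.0145,"ax": 0,"ay": 0,"az": 0},
    {"claw": 0.45,"tx": -0.0297,"ty": 0.015,"tz": 0.0145,"ax": 0,"ay": 0,"az": 0},
    {"claw": 0.45,"tx": -0.0297,"ty": 0.015,"tz": 0.0145,"ax": 0,"ay": 0,"az": 0},
    {"claw": 0.45,"tx": -0.0297,"ty": 0.015,"tz": 0.0145,"ax": 0,"ay": 0,"az": 0},
    {"claw": 0.45,"tx": -0.0297,"ty": 0.015,"tz": 0.0145,"ax": 0,"ay": 0,"az": 0},
    {"claw": 0.45,"tx": -0.0297,"ty": 0.015,"tz": 0.0145,"ax": 0,"ay": 0,"az": 0},
    {"claw": 0.45,"tx": -0.0297,"ty": 0.015,"tz": 0.0145,"ax": 0,"ay": 0,"az": 0},
  ],
)

```text
clock: 4.7
tcp_pos: [0.5606, 0.0783, 0.2591]
orientation: [2.112, 2.325, 0.001]
contact_force: [0.7, 0.6, -0.5]
grip_width: 0.0469
gripper_force: 0.0
```

```bash
python3 - <<'E'
from h import *
for n in('top','side'): cv2.imwrite(f'pics/{n}1.png',r.grab_frame(n)[:,:,::-1])
im=np.hstack([cv2.imread('pics/top1.png')[60:260,100:400],cv2.imread('pics/side1.png')[120:320,130:430]])
cv2.imwrite('pics/v1.png',im)
o=r.get_obs();print(o['tcp_pos'],o['grip_width'],o['joints'].round(2),o['contact_force'].round(1))
rel(.5605,.0783,.177,.096)
E
```

```text
[0.56123626 0.07336744 0.25822288] 0.04706184068615102 [-0.56  0.51  0.42  1.96 -0.3   0.73  0.12] [-0.7 -0.5 -0.4]
turn [-0.05  0.23 -0.53] shift_mm [ 5.  -0.3 81.2] q7 0.12 t 4.8
```

View pics/v1.png

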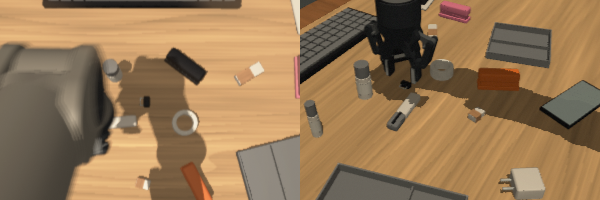

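Request:
arm_command(
  plan=[
    {"claw": 0.45,"tx": 0.001,"ty": 0,"tz": 0.01,"ax": 0,"ay": 0,"az": 0},
    {"claw": 0.45,"tx": 0.001,"ty": 0,"tz": 0.01,"ax": 0,"ay": 0,"az": 0},
    {"claw": 0.45,"tx": 0.001,"ty": 0,"tz": 0.01,"ax": 0,"ay": 0,"az": 0},
    {"claw": 0.45,"tx": 0.001,"ty": 0,"tz": 0.01,"ax": 0,"ay": 0,"az": 0},
    {"claw": 0.45,"tx": 0.001,"ty": 0,"tz": 0.01,"ax": 0,"ay": 0,"az": 0},
    {"claw": 0.45,"tx": 0,"ty": 0,"tz": 0.01,"ax": 0,"ay": 0,"az": -0.25},
    {"claw": 0.45,"tx": 0,"ty": 0,"tz": 0.01,"ax": 0,"ay": 0,"az": -0.25},
    {"claw": 0.45,"tx": 0,"ty": 0,"tz": 0.006,"ax": 0,"ay": 0,"az": 0},
    {"claw": 0.45,"tx": 0,"ty": 0,"tz": 0.002,"ax": 0,"ay": 0,"az": 0},
    {"claw": 0.45,"tx": 0,"ty": 0,"tz": 0,"ax": 0,"ay": 0,"az": 0},
  ],
)

```text
clock: 5.63
tcp_pos: [0.5591, 0.0844, 0.1811]
orientation: [-2.103, -2.333, 0.001]
contact_force: [-0.4, 0.2, 0.1]
grip_width: 0.0468
gripper_force: 0.0
```

```bash
python3 - <<'E'
from h import *
for n in('side',): cv2.imwrite(f'pics/{n}2.png',cv2.resize(r.grab_frame(n)[170:290,180:340,::-1],None,fx=4,fy=4))
o=r.get_obs();print(o['tcp_pos'],o['grip_width'],o['joints'].round(2),o['contact_force'].round(1))
rel(.5605,.0783,.177,.096)
E
```

```text
[0.55937721 0.08437635 0.18158852] 0.04737893162010719 [-0.52  0.63  0.34  1.99 -0.36  0.58  0.17] [-0.1 -0.1 -0.4]
turn [-0.01  0.    0.45] shift_mm [-6.2  0.5  4.6] q7 0.17 t 5.68
```

View pics/side2.png

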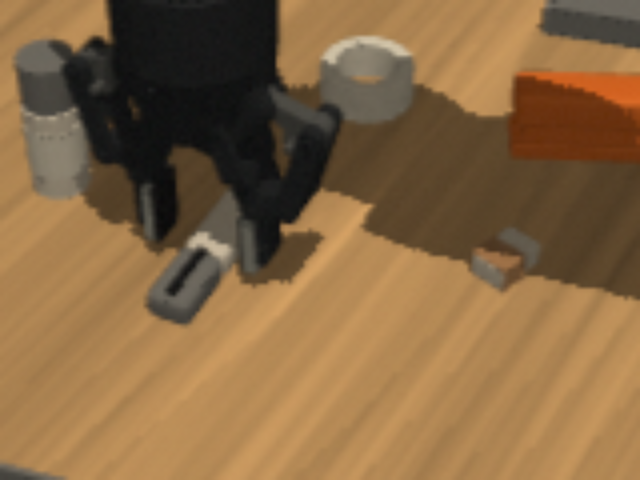

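Request:
arm_command(
  plan=[
    {"claw": 0.45,"tx": -0.003,"ty": 0,"tz": 0.0025,"ax": 0,"ay": 0,"az": 0.2},
    {"claw": 0.45,"tx": -0.003,"ty": 0,"tz": 0.002,"ax": 0,"ay": 0,"az": 0.2},
    {"claw": 0.45,"tx": 0,"ty": 0,"tz": 0,"ax": 0,"ay": 0,"az": 0},
    {"claw": 0.45,"tx": 0,"ty": 0,"tz": 0,"ax": 0,"ay": 0,"az": 0},
    {"claw": 0.8,"tx": 0,"ty": 0,"tz": 0,"ax": 0,"ay": 0,"az": 0},
    {"claw": 0.8,"tx": 0,"ty": 0,"tz": 0,"ax": 0,"ay": 0,"az": 0},
    {"claw": 0.8,"tx": 0,"ty": 0,"tz": 0,"ax": 0,"ay": 0,"az": 0},
    {"claw": 0.8,"tx": 0,"ty": 0,"tz": 0,"ax": 0,"ay": 0,"az": 0},
    {"claw": 0.8,"tx": 0,"ty": 0,"tz": 0,"ax": 0,"ay": 0,"az": 0},
    {"claw": 0.8,"tx": 0,"ty": 0,"tz": 0,"ax": 0,"ay": 0,"az": 0},
  ],
  squeeze=30,
)

```text
clock: 6.52
tcp_pos: [0.5601, 0.0787, 0.1775]
orientation: [2.111, 2.327, 0.001]
contact_force: [-0.7, 0.1, 3.8]
grip_width: 0.0232
gripper_force: 30.0
```

Request:
arm_command(
  plan=[
    {"claw": 0.8,"tx": 0,"ty": 0,"tz": -0.015,"ax": 0,"ay": 0,"az": 0},
    {"claw": 0.8,"tx": 0,"ty": 0,"tz": -0.015,"ax": 0,"ay": 0,"az": 0},
    {"claw": 0.8,"tx": 0,"ty": 0,"tz": -0.012,"ax": 0,"ay": 0,"az": 7},
    {"claw": 0.8,"tx": 0,"ty": 0,"tz": -0.012,"ax": 0,"ay": 0,"az": 7},
    {"claw": 0.8,"tx": 0,"ty": 0,"tz": -0.012,"ax": 0,"ay": 0,"az": 7},
    {"claw": 0.8,"tx": 0,"ty": 0,"tz": -0.012,"ax": 0,"ay": 0,"az": 7},
    {"claw": 0.8,"tx": 0,"ty": 0,"tz": -0.012,"ax": 0,"ay": 0,"az": 7},
    {"claw": 0.8,"tx": 0,"ty": 0,"tz": -0.012,"ax": 0,"ay": 0,"az": 7},
    {"claw": 0.8,"tx": 0,"ty": 0,"tz": -0.012,"ax": 0,"ay": 0,"az": 7},
    {"claw": 0.8,"tx": 0,"ty": 0,"tz": -0.012,"ax": 0,"ay": 0,"az": 7},
  ],
)

```text
clock: 7.35
tcp_pos: [0.5596, 0.0787, 0.3035]
orientation: [-2.959, -1.054, 0.001]
contact_force: [0.3, 0.1, -1.2]
grip_width: 0.0232
gripper_force: 29.5
```

Request:
arm_command(
  plan=[
    {"claw": 0.8,"tx": 0,"ty": 0,"tz": 0,"ax": 0,"ay": 0,"az": 6.1},
    {"claw": 0.8,"tx": 0,"ty": 0,"tz": 0,"ax": 0,"ay": 0,"az": 6.1},
    {"claw": 0.8,"tx": 0,"ty": 0,"tz": 0,"ax": 0,"ay": 0,"az": 6.1},
    {"claw": 0.8,"tx": 0,"ty": 0,"tz": 0,"ax": 0,"ay": 0,"az": 6.1},
    {"claw": 0.8,"tx": -0.0012,"ty": -0.034,"tz": 0,"ax": 0,"ay": 0,"az": 0},
    {"claw": 0.8,"tx": -0.0012,"ty": -0.034,"tz": 0,"ax": 0,"ay": 0,"az": 0},
    {"claw": 0.8,"tx": -0.0012,"ty": -0.034,"tz": 0,"ax": 0,"ay": 0,"az": 0},
    {"claw": 0.8,"tx": -0.0012,"ty": -0.034,"tz": 0,"ax": 0,"ay": 0,"az": 0},
    {"claw": 0.8,"tx": -0.0012,"ty": -0.034,"tz": 0,"ax": 0,"ay": 0,"az": 0},
    {"claw": 0.8,"tx": -0.0012,"ty": -0.034,"tz": 0,"ax": 0,"ay": 0,"az": 0},
  ],
)

```text
clock: 8.18
tcp_pos: [0.4986, 0.2752, 0.3029]
orientation: [3.114, 0.415, -0.001]
contact_force: [1.0, -0.0, -0.4]
grip_width: 0.0235
gripper_force: 29.6
```

```bash
python3 - <<'E'
from h import *
for _ in range(3): im=r.grab_frame('side')
cv2.imwrite('pics/side3.png',cv2.resize(im[200:384,100:360,::-1],None,fx=3,fy=3))
o=r.get_obs();print(o['tcp_pos'],o['grip_width'],o['joints'].round(2),o['contact_force'].round(1))
rel(.4997,.2744,.182,.262+np.pi/2)
E
```

```text
[0.49812683 0.27719972 0.30243129] 0.022858891773539104 [-1.24  0.57  0.85  1.94 -0.55  0.88 -1.4 ] [ 0.4 -1.4 -1.1]
turn [-0.03  0.07  0.54] shift_mm [  0.8   3.1 120.4] q7 -1.4 t 8.33
```

View pics/side3.png

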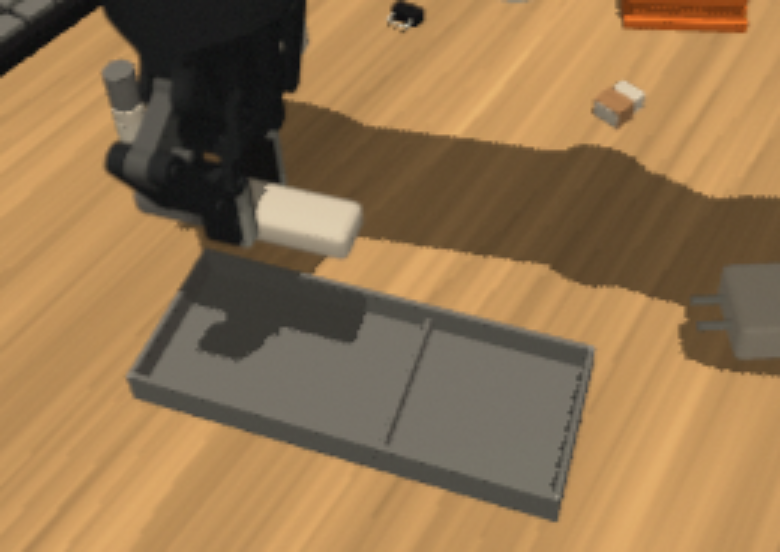

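Request:
arm_command(
  plan=[
    {"claw": 0.8,"tx": 0,"ty": 0.0005,"tz": 0.016,"ax": 0,"ay": 0,"az": 0.25},
    {"claw": 0.8,"tx": 0,"ty": 0.0005,"tz": 0.016,"ax": 0,"ay": 0,"az": 0.25},
    {"claw": 0.8,"tx": 0,"ty": 0.0005,"tz": 0.016,"ax": 0,"ay": 0,"az": 0},
    {"claw": 0.8,"tx": 0,"ty": 0.0005,"tz": 0.016,"ax": 0,"ay": 0,"az": 0},
    {"claw": 0.8,"tx": 0,"ty": 0,"tz": 0.016,"ax": 0,"ay": 0,"az": 0},
    {"claw": 0.8,"tx": 0,"ty": 0,"tz": 0.016,"ax": 0,"ay": 0,"az": 0},
    {"claw": 0.8,"tx": 0,"ty": 0,"tz": 0.01,"ax": 0,"ay": 0,"az": 0},
    {"claw": 0.8,"tx": 0,"ty": 0,"tz": 0.006,"ax": 0,"ay": 0,"az": 0},
    {"claw": 0.8,"tx": 0,"ty": 0,"tz": 0.003,"ax": 0,"ay": 0,"az": 0},
    {"claw": 0.8,"tx": 0,"ty": 0,"tz": 0,"ax": 0,"ay": 0,"az": 0},
  ],
)

```text
clock: 9.17
tcp_pos: [0.5003, 0.2712, 0.188]
orientation: [3.116, 0.4, -0.001]
contact_force: [0.1, -0.0, -1.0]
grip_width: 0.0229
gripper_force: 29.6
```

```bash
python3 - <<'E'
from h import *
for _ in range(3): im=r.grab_frame('side')
cv2.imwrite('pics/side4.png',cv2.resize(im[200:384,100:360,::-1],None,fx=3,fy=3))
o=r.get_obs();print(o['tcp_pos'],o['grip_width'],o['contact_force'].round(1))
rel(.4997,.2744,.181,.262+np.pi/2)
E
```

```text
[0.50051058 0.27169698 0.18890793] 0.02321443890977174 [ 0.5 -0.6 -0.2]
turn [-0.02 -0.07 -0.36] shift_mm [-0.1 -2.8  7.9] q7 -1.28 t 9.32
```

Request:
arm_command(
  plan=[
    {"claw": 0.8,"tx": 0,"ty": -0.001,"tz": 0.004,"ax": 0,"ay": 0,"az": 0},
    {"claw": 0.8,"tx": 0,"ty": -0.0015,"tz": 0.003,"ax": 0,"ay": 0,"az": 0},
    {"claw": 0.8,"tx": 0,"ty": 0,"tz": 0,"ax": 0,"ay": 0,"az": 0},
    {"claw": 0.8,"tx": 0,"ty": 0,"tz": 0,"ax": 0,"ay": 0,"az": 0},
    {"claw": 0.6,"tx": 0,"ty": 0,"tz": 0,"ax": 0,"ay": 0,"az": 0},
    {"claw": 0.6,"tx": 0,"ty": 0,"tz": 0,"ax": 0,"ay": 0,"az": 0},
    {"claw": 0.6,"tx": 0,"ty": 0,"tz": 0,"ax": 0,"ay": 0,"az": 0},
    {"claw": 0.6,"tx": 0,"ty": 0,"tz": -0.005,"ax": 0,"ay": 0,"az": 0},
    {"claw": 0.6,"tx": 0,"ty": 0,"tz": -0.01,"ax": 0,"ay": 0,"az": 0},
    {"claw": 0.6,"tx": 0,"ty": 0,"tz": -0.02,"ax": 0,"ay": 0,"az": 0},
  ],
)

```text
clock: 10.15
tcp_pos: [0.4988, 0.2737, 0.2158]
orientation: [3.115, 0.401, -0.004]
contact_force: [0.0, 0.4, 0.2]
grip_width: 0.0344
gripper_force: 0.0
```

```bash
python3 - <<'E'
from h import *
o=r.get_obs();print(o['tcp_pos'],o['grip_width'],o['contact_force'].round(1))
rel(.4997,.2744,.33,-1.01+np.pi/2)
rel(.6670,-.2125,.33,-1.01+np.pi/2)
E
```

```text
[0.49883511 0.2737392  0.2157978 ] 0.03437159330418787 [0.  0.4 0.2]
turn [ 0.15  0.1  72.52] shift_mm [-1.000e-01 -1.100e+00 -1.142e+02] q7 -1.31 t 10.15
turn [ 0.15  0.1  72.52] shift_mm [ 501.2  116.2 -114.2] q7 -1.31 t 10.15
```

Request:
arm_command(
  plan=[
    {"claw": 0.6,"tx": 0,"ty": 0,"tz": -0.03,"ax": 0,"ay": 0,"az": 0},
    {"claw": 0.6,"tx": 0,"ty": 0,"tz": -0.03,"ax": 0,"ay": 0,"az": 0},
    {"claw": 0.45,"tx": 0.0026,"ty": 0.037,"tz": -0.006,"ax": 0,"ay": 0,"az": 0},
    {"claw": 0.45,"tx": 0.0026,"ty": 0.037,"tz": -0.006,"ax": 0,"ay": 0,"az": 0},
    {"claw": 0.45,"tx": 0.0026,"ty": 0.037,"tz": -0.006,"ax": 0,"ay": 0,"az": 0},
    {"claw": 0.45,"tx": 0.0026,"ty": 0.037,"tz": -0.006,"ax": 0,"ay": 0,"az": 0},
    {"claw": 0.45,"tx": 0.0026,"ty": 0.037,"tz": -0.006,"ax": 0,"ay": 0,"az": 0},
    {"claw": 0.45,"tx": 0.0026,"ty": 0.037,"tz": -0.006,"ax": 0,"ay": 0,"az": 0},
    {"claw": 0.45,"tx": 0.0026,"ty": 0.037,"tz": -0.006,"ax": 0,"ay": 0,"az": 0},
    {"claw": 0.45,"tx": 0.0026,"ty": 0.037,"tz": -0.006,"ax": 0,"ay": 0,"az": 0},
  ],
)

```text
clock: 10.98
tcp_pos: [0.5947, -0.009, 0.3256]
orientation: [-3.116, -0.4, -0.001]
contact_force: [0.3, 0.8, 0.4]
grip_width: 0.0468
gripper_force: 0.0
```

Request:
arm_command(
  plan=[
    {"claw": 0.45,"tx": 0.0026,"ty": 0.0362,"tz": 0,"ax": 0,"ay": 0,"az": 0},
    {"claw": 0.45,"tx": 0.0026,"ty": 0.0362,"tz": 0,"ax": 0,"ay": 0,"az": 0},
    {"claw": 0.45,"tx": 0.0026,"ty": 0.0362,"tz": 0,"ax": 0,"ay": 0,"az": 0},
    {"claw": 0.45,"tx": 0.0026,"ty": 0.0362,"tz": 0,"ax": 0,"ay": 0,"az": 0},
    {"claw": 0.45,"tx": 0.0026,"ty": 0.0362,"tz": 0,"ax": 0,"ay": 0,"az": 0},
    {"claw": 0.45,"tx": 0.0026,"ty": 0.0362,"tz": 0,"ax": 0,"ay": 0,"az": 0},
    {"claw": 0.45,"tx": 0,"ty": 0,"tz": 0,"ax": 0,"ay": 0,"az": 7},
    {"claw": 0.45,"tx": 0,"ty": 0,"tz": 0,"ax": 0,"ay": 0,"az": 7},
    {"claw": 0.45,"tx": 0,"ty": 0,"tz": 0,"ax": 0,"ay": 0,"az": 7},
    {"claw": 0.45,"tx": 0,"ty": 0,"tz": 0,"ax": 0,"ay": 0,"az": 7},
  ],
)

```text
clock: 11.82
tcp_pos: [0.6644, -0.2138, 0.3252]
orientation: [3.119, -0.376, 0.001]
contact_force: [0.7, 0.7, -1.4]
grip_width: 0.0467
gripper_force: 0.0
```

Request:
arm_command(
  plan=[
    {"claw": 0.45,"tx": 0,"ty": 0,"tz": 0.01,"ax": 0,"ay": 0,"az": 6.36},
    {"claw": 0.45,"tx": 0,"ty": 0,"tz": 0.01,"ax": 0,"ay": 0,"az": 6.36},
    {"claw": 0.45,"tx": 0,"ty": 0,"tz": 0.01,"ax": 0,"ay": 0,"az": 6.36},
    {"claw": 0.45,"tx": 0,"ty": 0,"tz": 0.01,"ax": 0,"ay": 0,"az": 6.36},
    {"claw": 0.45,"tx": 0,"ty": 0,"tz": 0.01,"ax": 0,"ay": 0,"az": 6.36},
    {"claw": 0.45,"tx": 0,"ty": 0,"tz": 0.01,"ax": 0,"ay": 0,"az": 6.36},
    {"claw": 0.45,"tx": 0,"ty": 0,"tz": 0.01,"ax": 0,"ay": 0,"az": 6.36},
    {"claw": 0.45,"tx": 0,"ty": 0,"tz": 0,"ax": 0,"ay": 0,"az": 0},
    {"claw": 0.45,"tx": 0,"ty": 0,"tz": 0,"ax": 0,"ay": 0,"az": 0},
    {"claw": 0.45,"tx": 0,"ty": 0,"tz": 0,"ax": 0,"ay": 0,"az": 0},
  ],
)

```text
clock: 12.65
tcp_pos: [0.6648, -0.2133, 0.2554]
orientation: [2.752, -1.515, 0.002]
contact_force: [0.4, -0.3, 0.5]
grip_width: 0.0467
gripper_force: 0.0
```

```bash
python3 - <<'E'
import fit as F
from fit import *
o=r.get_obs();print(o['tcp_pos'],o['grip_width'],o['joints'].round(2))
rel(.6670,-.2125,.177,-1.01+np.pi/2)
ims={k:r.grab_frame(k) for k in('top','side')}
for k in ims: cv2.imwrite(f'pics/{k}5.png',ims[k][:,:,::-1])
cv2.imwrite('pics/v5.png',np.hstack([cv2.resize(ims['top'][160:300,80:180,::-1],None,fx=3,fy=3),cv2.resize(ims['side'][90:230,200:360,::-1],None,fx=3,fy=3)]))
E
```

```text
[ 0.66480696 -0.2133293   0.25537321] 0.04668593494769043 [-0.38  0.93  1.01  1.65 -0.88  1.08 -1.68]
turn [-0.03 -0.06  0.2 ] shift_mm [ 0.5 -2.3 78.4] q7 -1.68 t 12.65
```

View pics/v5.png

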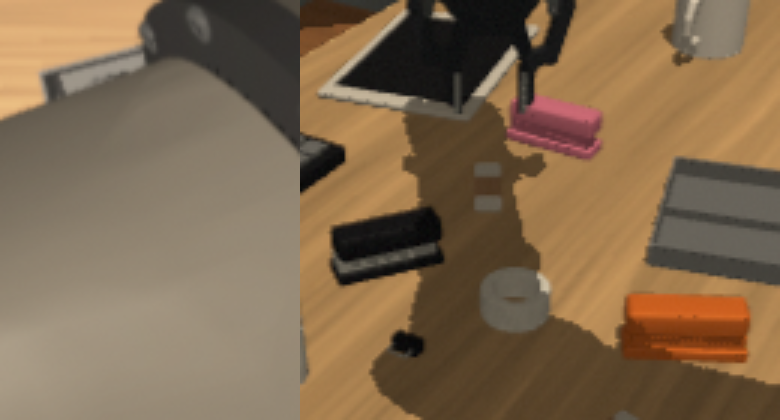

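Request:
arm_command(
  plan=[
    {"claw": 0.45,"tx": 0,"ty": -0.001,"tz": 0.012,"ax": 0,"ay": 0,"az": 0.2},
    {"claw": 0.45,"tx": 0,"ty": -0.001,"tz": 0.012,"ax": 0,"ay": 0,"az": 0},
    {"claw": 0.45,"tx": 0,"ty": 0,"tz": 0.012,"ax": 0,"ay": 0,"az": 0},
    {"claw": 0.45,"tx": 0,"ty": 0,"tz": 0.012,"ax": 0,"ay": 0,"az": 0},
    {"claw": 0.45,"tx": 0,"ty": 0,"tz": 0.012,"ax": 0,"ay": 0,"az": 0},
    {"claw": 0.45,"tx": 0,"ty": 0,"tz": 0.008,"ax": 0,"ay": 0,"az": 0},
    {"claw": 0.45,"tx": 0,"ty": 0,"tz": 0.005,"ax": 0,"ay": 0,"az": 0},
    {"claw": 0.45,"tx": 0,"ty": 0,"tz": 0.002,"ax": 0,"ay": 0,"az": 0},
    {"claw": 0.45,"tx": 0,"ty": 0,"tz": 0,"ax": 0,"ay": 0,"az": 0},
    {"claw": 0.45,"tx": 0,"ty": 0,"tz": 0,"ax": 0,"ay": 0,"az": 0},
  ],
)

```text
clock: 13.58
tcp_pos: [0.6665, -0.2124, 0.1796]
orientation: [2.747, -1.524, 0.001]
contact_force: [0.3, -0.4, -0.2]
grip_width: 0.0471
gripper_force: 0.0
```

```bash
python3 - <<'E'
from h import *
im=r.grab_frame('side'); cv2.imwrite('pics/side6.png',cv2.resize(im[90:190,200:340,::-1],None,fx=4,fy=4))
rel(.6670,-.2125,.177,-1.01+np.pi/2)
E
```

```text
turn [-0.03 -0.05 -0.19] shift_mm [ 0.4 -0.3  2.8] q7 -1.64 t 13.63
```

View pics/side6.png

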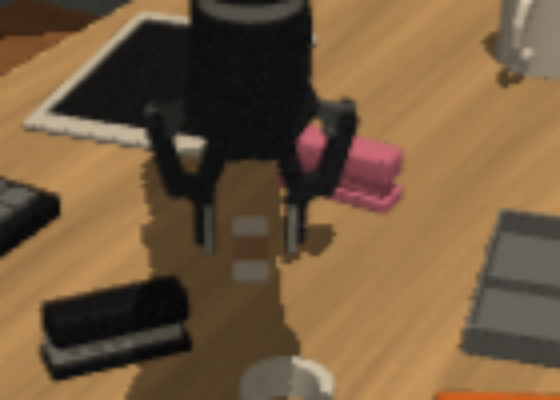

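Request:
arm_command(
  plan=[
    {"claw": 0.45,"tx": 0,"ty": 0,"tz": 0.002,"ax": 0,"ay": 0,"az": 0},
    {"claw": 0.8,"tx": 0,"ty": 0,"tz": 0,"ax": 0,"ay": 0,"az": 0},
    {"claw": 0.8,"tx": 0,"ty": 0,"tz": 0,"ax": 0,"ay": 0,"az": 0},
    {"claw": 0.8,"tx": 0,"ty": 0,"tz": 0,"ax": 0,"ay": 0,"az": 0},
    {"claw": 0.8,"tx": 0,"ty": 0,"tz": 0,"ax": 0,"ay": 0,"az": 0},
    {"claw": 0.8,"tx": 0,"ty": 0,"tz": 0,"ax": 0,"ay": 0,"az": 0},
    {"claw": 0.8,"tx": 0,"ty": 0,"tz": -0.01,"ax": 0,"ay": 0,"az": 0},
    {"claw": 0.8,"tx": 0,"ty": 0,"tz": -0.03,"ax": 0,"ay": 0,"az": 0},
    {"claw": 0.8,"tx": 0,"ty": 0,"tz": -0.04,"ax": 0,"ay": 0,"az": 0},
    {"claw": 0.8,"tx": 0,"ty": 0,"tz": -0.04,"ax": 0,"ay": 0,"az": 0},
  ],
)

```text
clock: 14.47
tcp_pos: [0.6658, -0.212, 0.2981]
orientation: [2.746, -1.525, -0.003]
contact_force: [1.4, 0.1, -0.1]
grip_width: 0.0232
gripper_force: 29.5
```

```bash
python3 - <<'E'
from h import *
t=np.array([.4572,.263])-.0665*np.array([np.cos(.262),np.sin(.262)]);print(t)
rel(*t,.33,-1.01+np.pi/2)
rel(*t,.33,.262+np.pi/2)
E
```

```text
[0.39296939 0.24577565]
turn [ 0.11  0.09 -0.22] shift_mm [-532.7  -12.4  -31.9] q7 -1.71 t 14.47
turn [ 4.00e-02  1.40e-01 -7.31e+01] shift_mm [-144.9 -512.8  -31.9] q7 -1.71 t 14.47
```

Request:
arm_command(
  plan=[
    {"claw": 0.8,"tx": 0,"ty": 0,"tz": -0.003,"ax": 0,"ay": 0,"az": -7.15},
    {"claw": 0.8,"tx": 0,"ty": 0,"tz": -0.003,"ax": 0,"ay": 0,"az": -7.15},
    {"claw": 0.8,"tx": 0,"ty": 0,"tz": -0.003,"ax": 0,"ay": 0,"az": -7.15},
    {"claw": 0.8,"tx": 0,"ty": 0,"tz": -0.003,"ax": 0,"ay": 0,"az": -7.15},
    {"claw": 0.8,"tx": 0,"ty": 0,"tz": -0.003,"ax": 0,"ay": 0,"az": -7.15},
    {"claw": 0.8,"tx": 0,"ty": 0,"tz": -0.003,"ax": 0,"ay": 0,"az": -7.15},
    {"claw": 0.8,"tx": 0,"ty": 0,"tz": -0.003,"ax": 0,"ay": 0,"az": -7.15},
    {"claw": 0.8,"tx": 0,"ty": 0,"tz": -0.003,"ax": 0,"ay": 0,"az": -7.15},
    {"claw": 0.8,"tx": 0,"ty": 0,"tz": -0.003,"ax": 0,"ay": 0,"az": -7.15},
    {"claw": 0.8,"tx": 0,"ty": 0,"tz": -0.003,"ax": 0,"ay": 0,"az": -7.15},
  ],
)

```text
clock: 15.3
tcp_pos: [0.666, -0.2124, 0.3279]
orientation: [3.119, 0.377, -0.0]
contact_force: [0.2, 0.3, 0.0]
grip_width: 0.0234
gripper_force: 29.5
```

Request:
arm_command(
  plan=[
    {"claw": 0.8,"tx": 0,"ty": 0,"tz": 0,"ax": 0,"ay": 0,"az": -1.6},
    {"claw": 0.8,"tx": -0.0111,"ty": -0.0394,"tz": 0,"ax": 0,"ay": 0,"az": 0},
    {"claw": 0.8,"tx": -0.0111,"ty": -0.0394,"tz": 0,"ax": 0,"ay": 0,"az": 0},
    {"claw": 0.8,"tx": -0.0111,"ty": -0.0394,"tz": 0,"ax": 0,"ay": 0,"az": 0},
    {"claw": 0.8,"tx": -0.0111,"ty": -0.0394,"tz": 0,"ax": 0,"ay": 0,"az": 0},
    {"claw": 0.8,"tx": -0.0111,"ty": -0.0394,"tz": 0,"ax": 0,"ay": 0,"az": 0},
    {"claw": 0.8,"tx": -0.0111,"ty": -0.0394,"tz": 0,"ax": 0,"ay": 0,"az": 0},
    {"claw": 0.8,"tx": -0.0111,"ty": -0.0394,"tz": 0,"ax": 0,"ay": 0,"az": 0},
    {"claw": 0.8,"tx": -0.0111,"ty": -0.0394,"tz": 0,"ax": 0,"ay": 0,"az": 0},
    {"claw": 0.8,"tx": -0.0111,"ty": -0.0394,"tz": 0,"ax": 0,"ay": 0,"az": 0},
  ],
)

```text
clock: 16.13
tcp_pos: [0.4764, 0.1055, 0.3273]
orientation: [-3.115, -0.406, 0.0]
contact_force: [0.5, 1.4, 0.6]
grip_width: 0.0234
gripper_force: 29.6
```

Request:
arm_command(
  plan=[
    {"claw": 0.8,"tx": -0.0111,"ty": -0.0394,"tz": 0,"ax": 0,"ay": 0,"az": 0},
    {"claw": 0.8,"tx": -0.0111,"ty": -0.0394,"tz": 0,"ax": 0,"ay": 0,"az": 0},
    {"claw": 0.8,"tx": -0.0111,"ty": -0.0394,"tz": 0,"ax": 0,"ay": 0,"az": 0},
    {"claw": 0.8,"tx": -0.0111,"ty": -0.0394,"tz": 0,"ax": 0,"ay": 0,"az": 0},
    {"claw": 0.8,"tx": 0,"ty": 0,"tz": 0.01,"ax": 0,"ay": 0,"az": 0},
    {"claw": 0.8,"tx": 0,"ty": 0,"tz": 0.02,"ax": 0,"ay": 0,"az": 0},
    {"claw": 0.8,"tx": 0,"ty": 0,"tz": 0.02,"ax": 0,"ay": 0,"az": 0},
    {"claw": 0.8,"tx": 0,"ty": 0,"tz": 0.01,"ax": 0,"ay": 0,"az": 0},
    {"claw": 0.8,"tx": 0,"ty": 0,"tz": 0,"ax": 0,"ay": 0,"az": 0},
    {"claw": 0.8,"tx": 0,"ty": 0,"tz": 0,"ax": 0,"ay": 0,"az": 0},
  ],
)

```text
clock: 16.97
tcp_pos: [0.3944, 0.2443, 0.2673]
orientation: [3.114, 0.407, -0.001]
contact_force: [-0.1, -0.1, -0.8]
grip_width: 0.0234
gripper_force: 29.6
```

```bash
python3 - <<'E'
from h import *
im=r.grab_frame('side'); cv2.imwrite('pics/side7.png',cv2.resize(im[180:384,100:360,::-1],None,fx=3,fy=2.94))
rel(.393,.2458,.182,.262+np.pi/2); print(r.get_obs()['joints'].round(2))
E
```

```text
turn [ 0.   -0.03 -0.1 ] shift_mm [-1.3 -1.6 85.8] q7 -1.44 t 17.02
[-1.37  0.46  0.86  2.21 -0.55  0.7  -1.44]
```

View pics/side7.png

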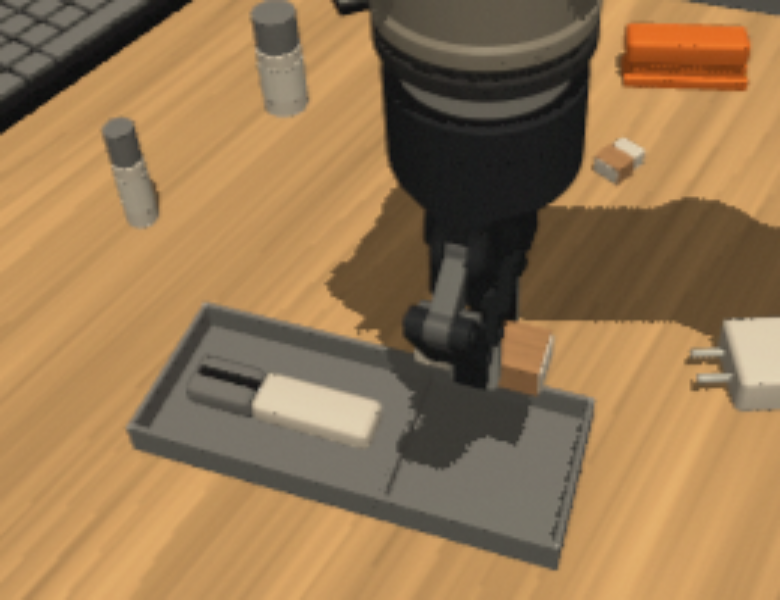

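Request:
arm_command(
  plan=[
    {"claw": 0.8,"tx": -0.0006,"ty": -0.0008,"tz": 0.012,"ax": 0,"ay": 0,"az": 0},
    {"claw": 0.8,"tx": -0.0006,"ty": -0.0008,"tz": 0.012,"ax": 0,"ay": 0,"az": 0},
    {"claw": 0.8,"tx": 0,"ty": 0,"tz": 0.012,"ax": 0,"ay": 0,"az": 0},
    {"claw": 0.8,"tx": 0,"ty": 0,"tz": 0.012,"ax": 0,"ay": 0,"az": 0},
    {"claw": 0.8,"tx": 0,"ty": 0,"tz": 0.012,"ax": 0,"ay": 0,"az": 0},
    {"claw": 0.8,"tx": 0,"ty": 0,"tz": 0.012,"ax": 0,"ay": 0,"az": 0},
    {"claw": 0.8,"tx": 0,"ty": 0,"tz": 0.008,"ax": 0,"ay": 0,"az": 0},
    {"claw": 0.8,"tx": 0,"ty": 0,"tz": 0.003,"ax": 0,"ay": 0,"az": 0},
    {"claw": 0.8,"tx": 0,"ty": 0,"tz": 0,"ax": 0,"ay": 0,"az": 0},
    {"claw": 0.8,"tx": 0,"ty": 0,"tz": 0,"ax": 0,"ay": 0,"az": 0},
  ],
)

```text
clock: 17.85
tcp_pos: [0.3929, 0.2463, 0.1848]
orientation: [-3.114, -0.41, -0.001]
contact_force: [-0.5, 0.1, -0.2]
grip_width: 0.0232
gripper_force: 29.6
```

```bash
python3 - <<'E'
from h import *
rel(.393,.2458,.1805,.262+np.pi/2); o=r.get_obs();print(o['joints'].round(2),o['contact_force'])
E
```

```text
turn [-0.03 -0.05  0.  ] shift_mm [0.  0.6 4.3] q7 -1.29 t 17.85
[-1.21  0.6   0.65  2.24 -0.74  0.53 -1.29] [-0.49191054  0.10788118 -0.22319294]
```

Request:
arm_command(
  plan=[
    {"claw": 0.8,"tx": 0,"ty": 0,"tz": 0.003,"ax": 0,"ay": 0,"az": 0},
    {"claw": 0.8,"tx": 0,"ty": 0,"tz": 0.001,"ax": 0,"ay": 0,"az": 0},
    {"claw": 0.8,"tx": 0,"ty": 0,"tz": 0,"ax": 0,"ay": 0,"az": 0},
    {"claw": 0.6,"tx": 0,"ty": 0,"tz": 0,"ax": 0,"ay": 0,"az": 0},
    {"claw": 0.6,"tx": 0,"ty": 0,"tz": 0,"ax": 0,"ay": 0,"az": 0},
    {"claw": 0.6,"tx": 0,"ty": 0,"tz": -0.004,"ax": 0,"ay": 0,"az": 0},
    {"claw": 0.6,"tx": 0,"ty": 0,"tz": -0.01,"ax": 0,"ay": 0,"az": 0},
    {"claw": 0.6,"tx": 0,"ty": 0,"tz": -0.03,"ax": 0,"ay": 0,"az": 0},
    {"claw": 0.6,"tx": 0,"ty": 0,"tz": -0.04,"ax": 0,"ay": 0,"az": 0},
    {"claw": 0.6,"tx": 0,"ty": 0,"tz": -0.04,"ax": 0,"ay": 0,"az": 0},
  ],
)

```text
clock: 18.68
tcp_pos: [0.3921, 0.2456, 0.3052]
orientation: [3.112, 0.409, -0.003]
contact_force: [0.7, 2.1, 0.7]
grip_width: 0.0344
gripper_force: 0.0
```

```bash
python3 - <<'E'
from h import *
o=r.get_obs();print(o['joints'].round(2),o['contact_force'],o['grip_width'])
for a in(-2.2,): rel(.681,-.0755,.33,a+np.pi/2)
rel(.681,-.0755,.33,.262+np.pi/2)
E
```

```text
[-1.46  0.4   0.95  2.18 -0.46  0.78 -1.52] [0.65557464 2.09287932 0.65832003] 0.03437621566970377
turn [  0.07   0.17 -38.97] shift_mm [-89.6 422.6 -24.8] q7 -1.52 t 18.68
turn [ 0.12  0.13 -0.03] shift_mm [195.9 385.  -24.8] q7 -1.52 t 18.68
```

Request:
arm_command(
  plan=[
    {"claw": 0.35,"tx": 0,"ty": 0,"tz": -0.004,"ax": 0,"ay": 0,"az": -6.5},
    {"claw": 0.35,"tx": 0,"ty": 0,"tz": -0.004,"ax": 0,"ay": 0,"az": -6.5},
    {"claw": 0.35,"tx": 0,"ty": 0,"tz": -0.004,"ax": 0,"ay": 0,"az": -6.5},
    {"claw": 0.35,"tx": 0,"ty": 0,"tz": -0.004,"ax": 0,"ay": 0,"az": -6.5},
    {"claw": 0.35,"tx": 0,"ty": 0,"tz": -0.004,"ax": 0,"ay": 0,"az": -6.5},
    {"claw": 0.35,"tx": 0,"ty": 0,"tz": -0.004,"ax": 0,"ay": 0,"az": -6.5},
    {"claw": 0.35,"tx": -0.0081,"ty": 0.0384,"tz": 0,"ax": 0,"ay": 0,"az": 0},
    {"claw": 0.35,"tx": -0.0081,"ty": 0.0384,"tz": 0,"ax": 0,"ay": 0,"az": 0},
    {"claw": 0.35,"tx": -0.0081,"ty": 0.0384,"tz": 0,"ax": 0,"ay": 0,"az": 0},
    {"claw": 0.35,"tx": -0.0081,"ty": 0.0384,"tz": 0,"ax": 0,"ay": 0,"az": 0},
  ],
)

```text
clock: 19.52
tcp_pos: [0.4985, 0.1285, 0.3285]
orientation: [-2.798, -1.428, -0.0]
contact_force: [0.7, 0.2, 0.2]
grip_width: 0.0554
gripper_force: 0.0
```

Request:
arm_command(
  plan=[
    {"claw": 0.35,"tx": -0.0081,"ty": 0.0384,"tz": 0,"ax": 0,"ay": 0,"az": 0},
    {"claw": 0.35,"tx": -0.0081,"ty": 0.0384,"tz": 0,"ax": 0,"ay": 0,"az": 0},
    {"claw": 0.35,"tx": -0.0081,"ty": 0.0384,"tz": 0,"ax": 0,"ay": 0,"az": 0},
    {"claw": 0.35,"tx": -0.0081,"ty": 0.0384,"tz": 0,"ax": 0,"ay": 0,"az": 0},
    {"claw": 0.35,"tx": -0.0081,"ty": 0.0384,"tz": 0,"ax": 0,"ay": 0,"az": 0},
    {"claw": 0.35,"tx": -0.0081,"ty": 0.0384,"tz": 0,"ax": 0,"ay": 0,"az": 0},
    {"claw": 0.35,"tx": -0.0081,"ty": 0.0384,"tz": 0,"ax": 0,"ay": 0,"az": 0},
    {"claw": 0.35,"tx": 0,"ty": 0,"tz": 0.03,"ax": 0,"ay": 0,"az": 0},
    {"claw": 0.35,"tx": 0,"ty": 0,"tz": 0.03,"ax": 0,"ay": 0,"az": 0},
    {"claw": 0.35,"tx": 0,"ty": 0,"tz": 0.01,"ax": 0,"ay": 0,"az": 0},
  ],
)

```text
clock: 20.35
tcp_pos: [0.6806, -0.0742, 0.2541]
orientation: [-2.797, -1.424, 0.008]
contact_force: [-0.7, 1.6, -0.9]
grip_width: 0.0556
gripper_force: 0.0
```

Request:
arm_command(
  plan=[
    {"claw": 0.35,"tx": 0,"ty": 0,"tz": 0,"ax": 0,"ay": 0,"az": 0},
    {"claw": 0.35,"tx": 0,"ty": 0,"tz": 0,"ax": 0,"ay": 0,"az": 0},
    {"claw": 0.35,"tx": 0,"ty": 0,"tz": 0,"ax": 0,"ay": 0,"az": 0},
    {"claw": 0.35,"tx": 0,"ty": 0,"tz": 0,"ax": 0,"ay": 0,"az": 0},
    {"claw": 0.35,"tx": 0,"ty": 0,"tz": 0,"ax": 0,"ay": 0,"az": 0},
    {"claw": 0.35,"tx": 0,"ty": 0,"tz": 0,"ax": 0,"ay": 0,"az": 0},
    {"claw": 0.35,"tx": 0,"ty": 0,"tz": 0,"ax": 0,"ay": 0,"az": 0},
    {"claw": 0.35,"tx": 0,"ty": 0,"tz": 0,"ax": 0,"ay": 0,"az": 0},
    {"claw": 0.35,"tx": 0,"ty": 0,"tz": 0,"ax": 0,"ay": 0,"az": 0},
    {"claw": 0.35,"tx": 0,"ty": 0,"tz": 0,"ax": 0,"ay": 0,"az": 0},
  ],
)

```text
clock: 21.18
tcp_pos: [0.682, -0.0739, 0.2582]
orientation: [-2.799, -1.427, -0.0]
contact_force: [-0.2, 0.5, 0.2]
grip_width: 0.0556
gripper_force: 0.0
```

```bash
python3 - <<'E'
from h import *
ims={k:r.grab_frame(k) for k in('top','side')}
for k in ims: cv2.imwrite(f'pics/{k}8.png',ims[k][:,:,::-1])
cv2.imwrite('pics/v8.png',np.hstack([cv2.resize(ims['top'][160:300,80:180,::-1],None,fx=3,fy=3),cv2.resize(ims['side'][120:260,160:320,::-1],None,fx=3,fy=3)]))
o=r.get_obs();print(o['joints'].round(2),o['tcp_pos'])
rel(.681,-.076,.195,-2.205+np.pi/2)
E
```

```text
[-0.41  0.74  0.65  1.67 -0.54  0.92 -0.18] [ 0.68203293 -0.07387281  0.25814548]
turn [-0.01  0.    0.38] shift_mm [-2.3  0.4 63.1] q7 -0.18 t 21.28
```

View pics/v8.png

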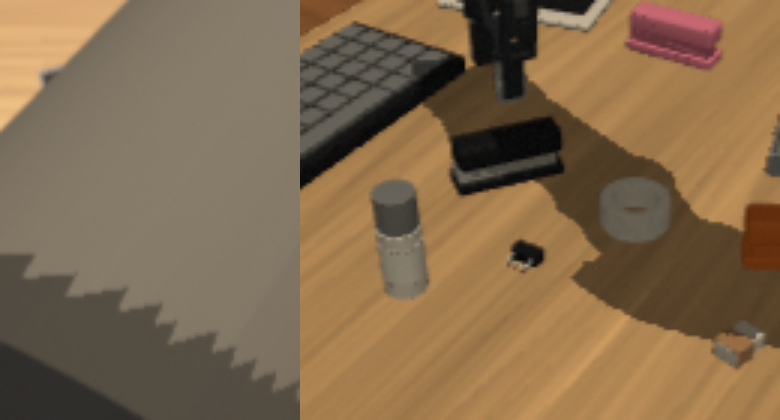

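Request:
arm_command(
  plan=[
    {"claw": 0.35,"tx": -0.001,"ty": 0,"tz": 0.01,"ax": 0,"ay": 0,"az": 0.2},
    {"claw": 0.35,"tx": -0.001,"ty": 0,"tz": 0.01,"ax": 0,"ay": 0,"az": 0.2},
    {"claw": 0.35,"tx": 0,"ty": 0,"tz": 0.01,"ax": 0,"ay": 0,"az": 0},
    {"claw": 0.35,"tx": 0,"ty": 0,"tz": 0.01,"ax": 0,"ay": 0,"az": 0},
    {"claw": 0.35,"tx": 0,"ty": 0,"tz": 0.01,"ax": 0,"ay": 0,"az": 0},
    {"claw": 0.35,"tx": 0,"ty": 0,"tz": 0.008,"ax": 0,"ay": 0,"az": 0},
    {"claw": 0.35,"tx": 0,"ty": 0,"tz": 0.004,"ax": 0,"ay": 0,"az": 0},
    {"claw": 0.35,"tx": 0,"ty": 0,"tz": 0.001,"ax": 0,"ay": 0,"az": 0},
    {"claw": 0.35,"tx": 0,"ty": 0,"tz": 0,"ax": 0,"ay": 0,"az": 0},
    {"claw": 0.35,"tx": 0,"ty": 0,"tz": 0,"ax": 0,"ay": 0,"az": 0},
  ],
)

```text
clock: 22.12
tcp_pos: [0.6811, -0.0756, 0.1956]
orientation: [2.803, 1.417, 0.001]
contact_force: [-0.4, 0.3, -0.2]
grip_width: 0.0556
gripper_force: 0.0
```

Request:
arm_command(
  plan=[
    {"claw": 0.5,"tx": 0,"ty": 0,"tz": 0,"ax": 0,"ay": 0,"az": 0},
    {"claw": 0.6,"tx": 0,"ty": 0,"tz": 0,"ax": 0,"ay": 0,"az": 0},
    {"claw": 0.8,"tx": 0,"ty": 0,"tz": 0,"ax": 0,"ay": 0,"az": 0},
    {"claw": 0.8,"tx": 0,"ty": 0,"tz": 0,"ax": 0,"ay": 0,"az": 0},
    {"claw": 0.8,"tx": 0,"ty": 0,"tz": 0,"ax": 0,"ay": 0,"az": 0},
    {"claw": 0.8,"tx": 0,"ty": 0,"tz": 0,"ax": 0,"ay": 0,"az": 0},
    {"claw": 0.8,"tx": 0,"ty": 0,"tz": 0,"ax": 0,"ay": 0,"az": 0},
    {"claw": 0.8,"tx": 0,"ty": 0,"tz": 0,"ax": 0,"ay": 0,"az": 0},
    {"claw": 0.8,"tx": 0,"ty": 0,"tz": 0,"ax": 0,"ay": 0,"az": 0},
    {"claw": 0.8,"tx": 0,"ty": 0,"tz": 0,"ax": 0,"ay": 0,"az": 0},
  ],
  squeeze=40,
)

```text
clock: 22.95
tcp_pos: [0.6811, -0.0755, 0.1958]
orientation: [2.803, 1.417, 0.001]
contact_force: [-0.1, 0.6, 5.2]
grip_width: 0.027
gripper_force: 41.2
```

```bash
python3 - <<'E'
from h import *
t=np.array([.4485,-.2774]);a=.271
for s in(1,-1):
    p=t+s*.037*np.array([-np.sin(a),np.cos(a)]);print(p)
    rel(*p,.33,a+np.pi/2)
E
```

```text
[ 0.43859528 -0.24175036]
turn [ 2.000e-02 -5.000e-02  3.812e+01] shift_mm [-278.2   95.2 -134.2] q7 -0.14 t 22.95
[ 0.45840472 -0.31304964]
turn [ 2.000e-02 -5.000e-02  3.812e+01] shift_mm [-278.2  169.2 -134.2] q7 -0.14 t 22.95
```

Request:
arm_command(
  plan=[
    {"claw": 0.8,"tx": 0,"ty": 0,"tz": -0.015,"ax": 0,"ay": 0,"az": 0},
    {"claw": 0.8,"tx": 0,"ty": 0,"tz": -0.03,"ax": 0,"ay": 0,"az": 0},
    {"claw": 0.8,"tx": 0,"ty": 0,"tz": -0.03,"ax": 0,"ay": 0,"az": 0},
    {"claw": 0.8,"tx": 0,"ty": 0,"tz": -0.03,"ax": 0,"ay": 0,"az": 0},
    {"claw": 0.8,"tx": 0,"ty": 0,"tz": -0.03,"ax": 0,"ay": 0,"az": 6.36},
    {"claw": 0.8,"tx": 0,"ty": 0,"tz": 0,"ax": 0,"ay": 0,"az": 6.36},
    {"claw": 0.8,"tx": 0,"ty": 0,"tz": 0,"ax": 0,"ay": 0,"az": 6.36},
    {"claw": 0.8,"tx": 0,"ty": 0,"tz": 0,"ax": 0,"ay": 0,"az": 6.36},
    {"claw": 0.8,"tx": 0,"ty": 0,"tz": 0,"ax": 0,"ay": 0,"az": 6.36},
    {"claw": 0.8,"tx": 0,"ty": 0,"tz": 0,"ax": 0,"ay": 0,"az": 6.36},
  ],
)

```text
clock: 23.78
tcp_pos: [0.6806, -0.0753, 0.3308]
orientation: [-3.114, -0.415, 0.0]
contact_force: [0.7, -0.2, -1.1]
grip_width: 0.027
gripper_force: 40.3
```

Request:
arm_command(
  plan=[
    {"claw": 0.8,"tx": -0.0348,"ty": 0.0212,"tz": 0,"ax": 0,"ay": 0,"az": 0},
    {"claw": 0.8,"tx": -0.0348,"ty": 0.0212,"tz": 0,"ax": 0,"ay": 0,"az": 0},
    {"claw": 0.8,"tx": -0.0348,"ty": 0.0212,"tz": 0,"ax": 0,"ay": 0,"az": 0},
    {"claw": 0.8,"tx": -0.0348,"ty": 0.0212,"tz": 0,"ax": 0,"ay": 0,"az": 0},
    {"claw": 0.8,"tx": -0.0348,"ty": 0.0212,"tz": 0,"ax": 0,"ay": 0,"az": 0},
    {"claw": 0.8,"tx": -0.0348,"ty": 0.0212,"tz": 0,"ax": 0,"ay": 0,"az": 0},
    {"claw": 0.8,"tx": -0.0348,"ty": 0.0212,"tz": 0,"ax": 0,"ay": 0,"az": 0},
    {"claw": 0.8,"tx": -0.0348,"ty": 0.0212,"tz": 0,"ax": 0,"ay": 0,"az": 0},
    {"claw": 0.8,"tx": 0,"ty": 0,"tz": 0,"ax": 0,"ay": 0,"az": 0},
    {"claw": 0.8,"tx": 0,"ty": 0,"tz": 0,"ax": 0,"ay": 0,"az": 0},
  ],
)

```text
clock: 24.62
tcp_pos: [0.4553, -0.3155, 0.3311]
orientation: [-3.114, -0.413, -0.001]
contact_force: [0.4, 0.2, -0.8]
grip_width: 0.0275
gripper_force: 40.4
```

Request:
arm_command(
  plan=[
    {"claw": 0.8,"tx": 0,"ty": 0,"tz": 0.01,"ax": 0,"ay": 0,"az": 0},
    {"claw": 0.8,"tx": 0,"ty": 0,"tz": 0.02,"ax": 0,"ay": 0,"az": 0},
    {"claw": 0.8,"tx": 0,"ty": 0,"tz": 0.02,"ax": 0,"ay": 0,"az": 0},
    {"claw": 0.8,"tx": 0,"ty": 0,"tz": 0.02,"ax": 0,"ay": 0,"az": 0},
    {"claw": 0.8,"tx": 0,"ty": 0,"tz": 0.01,"ax": 0,"ay": 0,"az": 0},
    {"claw": 0.8,"tx": 0,"ty": 0,"tz": 0,"ax": 0,"ay": 0,"az": 0},
    {"claw": 0.8,"tx": 0,"ty": 0,"tz": 0,"ax": 0,"ay": 0,"az": 0},
    {"claw": 0.8,"tx": 0,"ty": 0,"tz": 0,"ax": 0,"ay": 0,"az": 0},
    {"claw": 0.8,"tx": 0,"ty": 0,"tz": 0,"ax": 0,"ay": 0,"az": 0},
    {"claw": 0.8,"tx": 0,"ty": 0,"tz": 0,"ax": 0,"ay": 0,"az": 0},
  ],
)

```text
clock: 25.45
tcp_pos: [0.4582, -0.3134, 0.2511]
orientation: [3.112, 0.423, 0.002]
contact_force: [0.3, 0.4, -0.8]
grip_width: 0.0272
gripper_force: 40.4
```

```bash
python3 - <<'E'
from h import *
rel(.4584,-.3130,.2,.271+np.pi/2); o=r.get_obs();print(o['joints'].round(2),o['contact_force'])
cv2.imwrite('pics/v9.png',cv2.resize(r.grab_frame('side')[90:220,260:450,::-1],None,fx=4,fy=4))
E
```

```text
turn [ 0.06 -0.08 -0.04] shift_mm [ 0.3 -0.4 51.1] q7 -0.21 t 25.45
[-0.11  0.63  0.81  2.01 -0.65  0.78 -0.21] [ 0.25214289  0.44225769 -0.83792362]
```

View pics/v9.png

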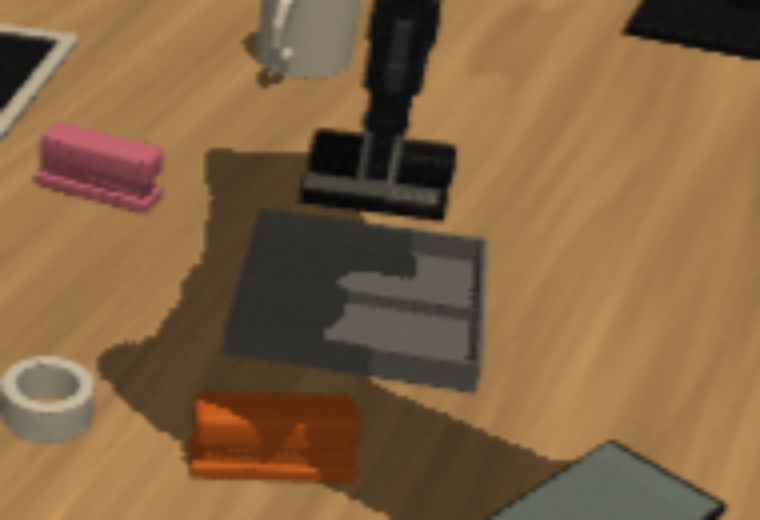

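Request:
arm_command(
  plan=[
    {"claw": 0.8,"tx": 0,"ty": 0,"tz": 0.01,"ax": 0,"ay": 0,"az": 0},
    {"claw": 0.8,"tx": 0,"ty": 0,"tz": 0.012,"ax": 0,"ay": 0,"az": 0},
    {"claw": 0.8,"tx": 0,"ty": 0,"tz": 0.012,"ax": 0,"ay": 0,"az": 0},
    {"claw": 0.8,"tx": 0,"ty": 0,"tz": 0.008,"ax": 0,"ay": 0,"az": 0},
    {"claw": 0.8,"tx": 0,"ty": 0,"tz": 0.005,"ax": 0,"ay": 0,"az": 0},
    {"claw": 0.8,"tx": 0,"ty": 0,"tz": 0.003,"ax": 0,"ay": 0,"az": 0},
    {"claw": 0.8,"tx": 0,"ty": 0,"tz": 0.0015,"ax": 0,"ay": 0,"az": 0},
    {"claw": 0.8,"tx": 0,"ty": 0,"tz": 0,"ax": 0,"ay": 0,"az": 0},
    {"claw": 0.8,"tx": 0,"ty": 0,"tz": 0,"ax": 0,"ay": 0,"az": 0},
    {"claw": 0.8,"tx": 0,"ty": 0,"tz": 0,"ax": 0,"ay": 0,"az": 0},
  ],
)

```text
clock: 26.33
tcp_pos: [0.4577, -0.3135, 0.1988]
orientation: [3.113, 0.423, 0.0]
contact_force: [-1.5, 0.8, 1.6]
grip_width: 0.027
gripper_force: 40.6
```

Request:
arm_command(
  plan=[
    {"claw": 0.7,"tx": 0,"ty": 0,"tz": 0,"ax": 0,"ay": 0,"az": 0},
    {"claw": 0.6,"tx": 0,"ty": 0,"tz": 0,"ax": 0,"ay": 0,"az": 0},
    {"claw": 0.5,"tx": 0,"ty": 0,"tz": 0,"ax": 0,"ay": 0,"az": 0},
    {"claw": 0.5,"tx": 0,"ty": 0,"tz": 0,"ax": 0,"ay": 0,"az": 0},
    {"claw": 0.5,"tx": 0,"ty": 0,"tz": 0,"ax": 0,"ay": 0,"az": 0},
    {"claw": 0.5,"tx": 0,"ty": 0,"tz": -0.01,"ax": 0,"ay": 0,"az": 0},
    {"claw": 0.5,"tx": 0,"ty": 0,"tz": -0.02,"ax": 0,"ay": 0,"az": 0},
    {"claw": 0.5,"tx": 0,"ty": 0,"tz": -0.04,"ax": 0,"ay": 0,"az": 0},
    {"claw": 0.1,"tx": 0,"ty": 0,"tz": -0.03,"ax": 0,"ay": 0,"az": 0},
    {"claw": 0.1,"tx": 0,"ty": 0,"tz": -0.02,"ax": 0,"ay": 0,"az": 0},
  ],
)

```text
clock: 27.17
tcp_pos: [0.4579, -0.3141, 0.3221]
orientation: [3.111, 0.421, 0.004]
contact_force: [0.7, 0.3, -1.1]
grip_width: 0.0659
gripper_force: 0.0
```

```bash
python3 - <<'E'
from fit import *
ims={k:r.grab_frame(k) for k in('top','side')}
for cs in(('top',),('side',),('top','side')): print(fit('tape_roll',(.562,-.076,0),cs,ims))
rel(.562,-.076,.26,.271)
E
```

```text
(array([ 0.56130711, -0.07593774,  0.12368229]), np.float64(-0.583121387283237))
(array([ 0.56233429, -0.07716613,  0.05974834]), np.float64(-0.8511717144031794))
(array([ 0.56172038, -0.07598452,  0.11637455]), np.float64(-0.7144727939005868))
turn [-4.000e-02 -4.100e-01  8.993e+01] shift_mm [-202.  -163.5   62.6] q7 -0.29 t 27.27
```

Request:
arm_command(
  plan=[
    {"claw": 0.1,"tx": 0,"ty": 0,"tz": 0,"ax": 0,"ay": 0,"az": -7.15},
    {"claw": 0.1,"tx": 0,"ty": 0,"tz": 0,"ax": 0,"ay": 0,"az": -7.15},
    {"claw": 0.1,"tx": 0,"ty": 0,"tz": 0,"ax": 0,"ay": 0,"az": -7.15},
    {"claw": 0.1,"tx": 0,"ty": 0,"tz": 0,"ax": 0,"ay": 0,"az": -7.15},
    {"claw": 0.1,"tx": 0,"ty": 0,"tz": 0,"ax": 0,"ay": 0,"az": -7.15},
    {"claw": 0.1,"tx": 0,"ty": 0,"tz": 0,"ax": 0,"ay": 0,"az": -7.15},
    {"claw": 0.1,"tx": 0,"ty": 0,"tz": 0,"ax": 0,"ay": 0,"az": -7.15},
    {"claw": 0.1,"tx": 0,"ty": 0,"tz": 0,"ax": 0,"ay": 0,"az": -7.15},
    {"claw": 0.1,"tx": 0,"ty": 0,"tz": 0,"ax": 0,"ay": 0,"az": -7.15},
    {"claw": 0.1,"tx": 0,"ty": 0,"tz": 0,"ax": 0,"ay": 0,"az": -7.15},
  ],
)

```text
clock: 28.1
tcp_pos: [0.4575, -0.313, 0.3183]
orientation: [-2.272, -2.168, 0.0]
contact_force: [-0.2, 0.2, -0.9]
grip_width: 0.077
gripper_force: 0.0
```

Request:
arm_command(
  plan=[
    {"claw": 0.1,"tx": 0,"ty": 0,"tz": 0,"ax": 0,"ay": 0,"az": -6.2},
    {"claw": 0.1,"tx": 0,"ty": 0,"tz": 0,"ax": 0,"ay": 0,"az": -6.2},
    {"claw": 0.1,"tx": 0,"ty": 0,"tz": 0,"ax": 0,"ay": 0,"az": -6.2},
    {"claw": 0.1,"tx": -0.0288,"ty": -0.0234,"tz": 0,"ax": 0,"ay": 0,"az": 0},
    {"claw": 0.1,"tx": -0.0288,"ty": -0.0234,"tz": 0,"ax": 0,"ay": 0,"az": 0},
    {"claw": 0.1,"tx": -0.0288,"ty": -0.0234,"tz": 0,"ax": 0,"ay": 0,"az": 0},
    {"claw": 0.1,"tx": -0.0288,"ty": -0.0234,"tz": 0,"ax": 0,"ay": 0,"az": 0},
    {"claw": 0.1,"tx": -0.0288,"ty": -0.0234,"tz": 0,"ax": 0,"ay": 0,"az": 0},
    {"claw": 0.1,"tx": -0.0288,"ty": -0.0234,"tz": 0,"ax": 0,"ay": 0,"az": 0},
    {"claw": 0.1,"tx": -0.0288,"ty": -0.0234,"tz": 0,"ax": 0,"ay": 0,"az": 0},
  ],
)

```text
clock: 28.93
tcp_pos: [0.3531, -0.5527, 0.3181]
orientation: [-1.899, -2.501, -0.001]
contact_force: [0.7, -0.1, -0.4]
grip_width: 0.0768
gripper_force: 0.0
```

Request:
arm_command(
  plan=[
    {"claw": 0.1,"tx": 0,"ty": 0,"tz": 0.01,"ax": 0,"ay": 0,"az": 0},
    {"claw": 0.1,"tx": 0,"ty": 0,"tz": 0.02,"ax": 0,"ay": 0,"az": 0},
    {"claw": 0.1,"tx": 0,"ty": 0,"tz": 0.02,"ax": 0,"ay": 0,"az": 0},
    {"claw": 0.1,"tx": 0,"ty": 0,"tz": 0.01,"ax": 0,"ay": 0,"az": 0},
    {"claw": 0.1,"tx": 0,"ty": 0,"tz": 0,"ax": 0,"ay": 0,"az": 0},
    {"claw": 0.1,"tx": 0,"ty": 0,"tz": 0,"ax": 0,"ay": 0,"az": 0},
    {"claw": 0.1,"tx": 0,"ty": 0,"tz": 0,"ax": 0,"ay": 0,"az": 0},
    {"claw": 0.1,"tx": 0,"ty": 0,"tz": 0,"ax": 0,"ay": 0,"az": 0},
    {"claw": 0.1,"tx": 0,"ty": 0,"tz": 0,"ax": 0,"ay": 0,"az": 0},
    {"claw": 0.1,"tx": 0,"ty": 0,"tz": 0,"ax": 0,"ay": 0,"az": 0},
  ],
)

```text
clock: 29.77
tcp_pos: [0.3544, -0.5516, 0.2596]
orientation: [1.899, 2.501, -0.0]
contact_force: [0.2, 0.5, 0.2]
grip_width: 0.0769
gripper_force: 0.0
```

```bash
python3 - <<'E'
from h import *
o=r.get_obs();print(o['joints'].round(2),o['tcp_pos'],o['grip_width'])
rel(.562,-.0763,.182,.271)
E
```

```text
[ 0.58  0.65  0.47  1.74 -0.37  0.84  1.49] [ 0.35441551 -0.55160147  0.2595551 ] 0.07686269039976182
turn [0.03 0.07 0.07] shift_mm [402.4 327.2  77.6] q7 1.49 t 29.77
```

Request:
arm_command(
  plan=[
    {"claw": 0.1,"tx": 0.031,"ty": 0.0252,"tz": -0.01,"ax": 0,"ay": 0,"az": 0},
    {"claw": 0.1,"tx": 0.031,"ty": 0.0252,"tz": -0.01,"ax": 0,"ay": 0,"az": 0},
    {"claw": 0.1,"tx": 0.031,"ty": 0.0252,"tz": -0.01,"ax": 0,"ay": 0,"az": 0},
    {"claw": 0.1,"tx": 0.031,"ty": 0.0252,"tz": 0,"ax": 0,"ay": 0,"az": 0},
    {"claw": 0.1,"tx": 0.031,"ty": 0.0252,"tz": 0,"ax": 0,"ay": 0,"az": 0},
    {"claw": 0.1,"tx": 0.031,"ty": 0.0252,"tz": 0,"ax": 0,"ay": 0,"az": 0},
    {"claw": 0.1,"tx": 0.031,"ty": 0.0252,"tz": 0,"ax": 0,"ay": 0,"az": 0},
    {"claw": 0.1,"tx": 0.031,"ty": 0.0252,"tz": 0,"ax": 0,"ay": 0,"az": 0},
    {"claw": 0.1,"tx": 0.031,"ty": 0.0252,"tz": 0,"ax": 0,"ay": 0,"az": 0},
    {"claw": 0.1,"tx": 0.031,"ty": 0.0252,"tz": 0,"ax": 0,"ay": 0,"az": 0},
  ],
)

```text
clock: 30.6
tcp_pos: [0.5142, -0.1833, 0.2893]
orientation: [1.899, 2.501, 0.001]
contact_force: [1.6, -0.7, -0.7]
grip_width: 0.077
gripper_force: 0.0
```

Request:
arm_command(
  plan=[
    {"claw": 0.1,"tx": 0.031,"ty": 0.0252,"tz": 0,"ax": 0,"ay": 0,"az": 0},
    {"claw": 0.1,"tx": 0.031,"ty": 0.0252,"tz": 0,"ax": 0,"ay": 0,"az": 0},
    {"claw": 0.1,"tx": 0.031,"ty": 0.0252,"tz": 0,"ax": 0,"ay": 0,"az": 0},
    {"claw": 0.1,"tx": 0,"ty": 0,"tz": 0.01,"ax": 0,"ay": 0,"az": 0},
    {"claw": 0.1,"tx": 0,"ty": 0,"tz": 0.02,"ax": 0,"ay": 0,"az": 0},
    {"claw": 0.1,"tx": 0,"ty": 0,"tz": 0.02,"ax": 0,"ay": 0,"az": 0},
    {"claw": 0.1,"tx": 0,"ty": 0,"tz": 0,"ax": 0,"ay": 0,"az": 0},
    {"claw": 0.1,"tx": 0,"ty": 0,"tz": 0,"ax": 0,"ay": 0,"az": 0},
    {"claw": 0.1,"tx": 0,"ty": 0,"tz": 0,"ax": 0,"ay": 0,"az": 0},
    {"claw": 0.1,"tx": 0,"ty": 0,"tz": 0,"ax": 0,"ay": 0,"az": 0},
  ],
)

```text
clock: 31.43
tcp_pos: [0.562, -0.0758, 0.24]
orientation: [1.9, 2.5, 0.002]
contact_force: [-0.3, -0.5, 0.1]
grip_width: 0.0768
gripper_force: 0.0
```

```bash
python3 - <<'E'
from h import *
o=r.get_obs();print(o['joints'].round(2),o['tcp_pos'],o['grip_width'])
rel(.562,-.0763,.178,.271)
im=r.grab_frame('side'); cv2.imwrite('pics/v10.png',np.hstack([cv2.resize(im[100:260,200:330,::-1],None,fx=3,fy=3),cv2.resize(im[130:290,260:390,::-1],None,fx=3,fy=3)]))
E
```

```text
[-0.31  0.55  0.44  1.97 -0.35  0.69  0.62] [ 0.56202279 -0.07577501  0.24000134] 0.07681971979459762
turn [0.12 0.03 0.01] shift_mm [-0.5 -0.2 62. ] q7 0.62 t 31.43
```

View pics/v10.png

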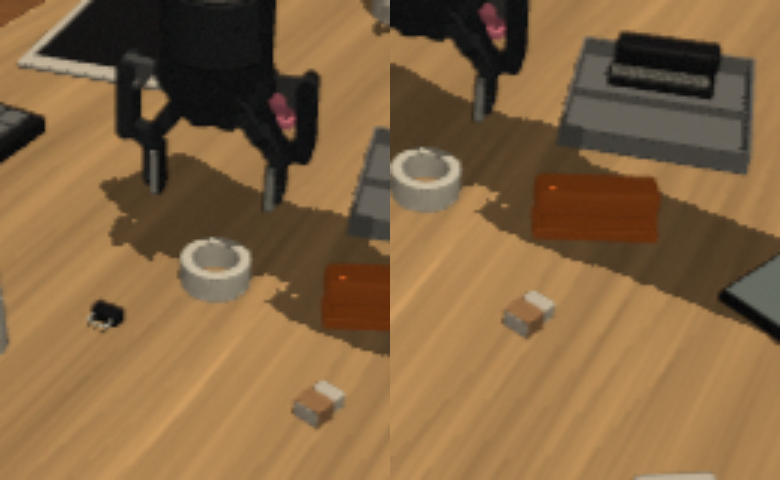

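Request:
arm_command(
  plan=[
    {"claw": 0.1,"tx": 0,"ty": 0,"tz": 0.012,"ax": 0,"ay": 0,"az": 0},
    {"claw": 0.1,"tx": 0,"ty": 0,"tz": 0.014,"ax": 0,"ay": 0,"az": 0},
    {"claw": 0.1,"tx": 0,"ty": 0,"tz": 0.014,"ax": 0,"ay": 0,"az": 0},
    {"claw": 0.1,"tx": 0,"ty": 0,"tz": 0.012,"ax": 0,"ay": 0,"az": 0},
    {"claw": 0.1,"tx": 0,"ty": 0,"tz": 0.006,"ax": 0,"ay": 0,"az": 0},
    {"claw": 0.1,"tx": 0,"ty": 0,"tz": 0.003,"ax": 0,"ay": 0,"az": 0},
    {"claw": 0.1,"tx": 0,"ty": 0,"tz": 0,"ax": 0,"ay": 0,"az": 0},
    {"claw": 0.1,"tx": 0,"ty": 0,"tz": 0,"ax": 0,"ay": 0,"az": 0},
    {"claw": 0.1,"tx": 0,"ty": 0,"tz": 0,"ax": 0,"ay": 0,"az": 0},
    {"claw": 0.1,"tx": 0,"ty": 0,"tz": 0,"ax": 0,"ay": 0,"az": 0},
  ],
)

```text
clock: 32.32
tcp_pos: [0.5618, -0.0753, 0.1783]
orientation: [1.899, 2.501, 0.001]
contact_force: [0.2, 0.5, 0.1]
grip_width: 0.0769
gripper_force: 0.0
```

Request:
arm_command(
  plan=[
    {"claw": 0.2,"tx": 0,"ty": 0,"tz": 0,"ax": 0,"ay": 0,"az": 0},
    {"claw": 0.3,"tx": 0,"ty": 0,"tz": 0,"ax": 0,"ay": 0,"az": 0},
    {"claw": 0.4,"tx": 0,"ty": 0,"tz": 0,"ax": 0,"ay": 0,"az": 0},
    {"claw": 0.5,"tx": 0,"ty": 0,"tz": 0,"ax": 0,"ay": 0,"az": 0},
    {"claw": 0.5,"tx": 0,"ty": 0,"tz": 0,"ax": 0,"ay": 0,"az": 0},
    {"claw": 0.5,"tx": 0,"ty": 0,"tz": 0,"ax": 0,"ay": 0,"az": 0},
    {"claw": 0.5,"tx": 0,"ty": 0,"tz": 0,"ax": 0,"ay": 0,"az": 0},
    {"claw": 0.5,"tx": 0,"ty": 0,"tz": 0,"ax": 0,"ay": 0,"az": 0},
    {"claw": 0.5,"tx": 0,"ty": 0,"tz": 0,"ax": 0,"ay": 0,"az": 0},
    {"claw": 0.5,"tx": 0,"ty": 0,"tz": 0,"ax": 0,"ay": 0,"az": 0},
  ],
  squeeze=30,
)

```text
clock: 33.15
tcp_pos: [0.5616, -0.0753, 0.1782]
orientation: [1.9, 2.502, 0.001]
contact_force: [-1.8, 1.1, 4.7]
grip_width: 0.0519
gripper_force: 31.5
```

```bash
python3 - <<'E'
from h import *
rel(.4386,-.2418,.30,.271)
E
```

```text
turn [ 0.02 -0.01  0.05] shift_mm [-127.5 -163.1 -121.8] q7 0.66 t 33.15
```

Request:
arm_command(
  plan=[
    {"claw": 0.5,"tx": 0,"ty": 0,"tz": -0.015,"ax": 0,"ay": 0,"az": 0},
    {"claw": 0.5,"tx": 0,"ty": 0,"tz": -0.03,"ax": 0,"ay": 0,"az": 0},
    {"claw": 0.5,"tx": 0,"ty": 0,"tz": -0.03,"ax": 0,"ay": 0,"az": 0},
    {"claw": 0.5,"tx": 0,"ty": 0,"tz": -0.03,"ax": 0,"ay": 0,"az": 0},
    {"claw": 0.5,"tx": -0.0212,"ty": -0.0272,"tz": 0,"ax": 0,"ay": 0,"az": 0},
    {"claw": 0.5,"tx": -0.0212,"ty": -0.0272,"tz": 0,"ax": 0,"ay": 0,"az": 0},
    {"claw": 0.5,"tx": -0.0212,"ty": -0.0272,"tz": 0,"ax": 0,"ay": 0,"az": 0},
    {"claw": 0.5,"tx": -0.0212,"ty": -0.0272,"tz": 0,"ax": 0,"ay": 0,"az": 0},
    {"claw": 0.5,"tx": -0.0212,"ty": -0.0272,"tz": 0,"ax": 0,"ay": 0,"az": 0},
    {"claw": 0.5,"tx": -0.0212,"ty": -0.0272,"tz": 0,"ax": 0,"ay": 0,"az": 0},
  ],
)

```text
clock: 33.98
tcp_pos: [0.4372, -0.2426, 0.2828]
orientation: [1.899, 2.502, 0.0]
contact_force: [0.7, -0.5, -0.7]
grip_width: 0.0516
gripper_force: 32.0
```

Request:
arm_command(
  plan=[
    {"claw": 0.5,"tx": 0,"ty": 0,"tz": 0,"ax": 0,"ay": 0,"az": 0},
    {"claw": 0.5,"tx": 0,"ty": 0,"tz": 0.01,"ax": 0,"ay": 0,"az": 0},
    {"claw": 0.5,"tx": 0,"ty": 0,"tz": 0.02,"ax": 0,"ay": 0,"az": 0},
    {"claw": 0.5,"tx": 0,"ty": 0,"tz": 0.02,"ax": 0,"ay": 0,"az": 0},
    {"claw": 0.5,"tx": 0,"ty": 0,"tz": 0.01,"ax": 0,"ay": 0,"az": 0},
    {"claw": 0.5,"tx": 0,"ty": 0,"tz": 0,"ax": 0,"ay": 0,"az": 0},
    {"claw": 0.5,"tx": 0,"ty": 0,"tz": 0,"ax": 0,"ay": 0,"az": 0},
    {"claw": 0.5,"tx": 0,"ty": 0,"tz": 0,"ax": 0,"ay": 0,"az": 0},
    {"claw": 0.5,"tx": 0,"ty": 0,"tz": 0,"ax": 0,"ay": 0,"az": 0},
    {"claw": 0.5,"tx": 0,"ty": 0,"tz": 0,"ax": 0,"ay": 0,"az": 0},
  ],
)

```text
clock: 34.82
tcp_pos: [0.4389, -0.2417, 0.2235]
orientation: [1.899, 2.501, 0.001]
contact_force: [0.3, -0.0, -1.1]
grip_width: 0.0518
gripper_force: 32.0
```

```bash
python3 - <<'E'
from h import *
rel(.4386,-.2418,.182,.271); o=r.get_obs(); print(o['grip_width'],o['gripper_force'])
E
```

```text
turn [0.08 0.05 0.07] shift_mm [-0.  -0.3 41.5] q7 1.01 t 34.82
0.05175054628644529 31.96759458474844
```

Request:
arm_command(
  plan=[
    {"claw": 0.5,"tx": 0,"ty": 0,"tz": 0.01,"ax": 0,"ay": 0,"az": 0},
    {"claw": 0.5,"tx": 0,"ty": 0,"tz": 0.012,"ax": 0,"ay": 0,"az": 0},
    {"claw": 0.5,"tx": 0,"ty": 0,"tz": 0.01,"ax": 0,"ay": 0,"az": 0},
    {"claw": 0.5,"tx": 0,"ty": 0,"tz": 0.006,"ax": 0,"ay": 0,"az": 0},
    {"claw": 0.5,"tx": 0,"ty": 0,"tz": 0.003,"ax": 0,"ay": 0,"az": 0},
    {"claw": 0.5,"tx": 0,"ty": 0,"tz": 0.001,"ax": 0,"ay": 0,"az": 0},
    {"claw": 0.5,"tx": 0,"ty": 0,"tz": 0,"ax": 0,"ay": 0,"az": 0},
    {"claw": 0.5,"tx": 0,"ty": 0,"tz": 0,"ax": 0,"ay": 0,"az": 0},
    {"claw": 0.5,"tx": 0,"ty": 0,"tz": 0,"ax": 0,"ay": 0,"az": 0},
    {"claw": 0.5,"tx": 0,"ty": 0,"tz": 0,"ax": 0,"ay": 0,"az": 0},
  ],
)

```text
clock: 35.65
tcp_pos: [0.4377, -0.2415, 0.1811]
orientation: [-1.899, -2.499, -0.001]
contact_force: [-4.7, 4.1, 16.9]
grip_width: 0.0523
gripper_force: 33.9
```

Request:
arm_command(
  plan=[
    {"claw": 0.35,"tx": 0,"ty": 0,"tz": 0,"ax": 0,"ay": 0,"az": 0},
    {"claw": 0.3,"tx": 0,"ty": 0,"tz": 0,"ax": 0,"ay": 0,"az": 0},
    {"claw": 0.2,"tx": 0,"ty": 0,"tz": 0,"ax": 0,"ay": 0,"az": 0},
    {"claw": 0.2,"tx": 0,"ty": 0,"tz": 0,"ax": 0,"ay": 0,"az": 0},
    {"claw": 0.2,"tx": 0,"ty": 0,"tz": -0.005,"ax": 0,"ay": 0,"az": 0},
    {"claw": 0.2,"tx": 0,"ty": 0,"tz": -0.02,"ax": 0,"ay": 0,"az": 0},
    {"claw": 0.2,"tx": 0,"ty": 0,"tz": -0.04,"ax": 0,"ay": 0,"az": 0},
    {"claw": 0.2,"tx": 0,"ty": 0,"tz": -0.04,"ax": 0,"ay": 0,"az": 0},
    {"claw": 0.4,"tx": 0,"ty": 0,"tz": -0.03,"ax": 0,"ay": 0,"az": 0},
    {"claw": 0.4,"tx": 0,"ty": 0,"tz": -0.02,"ax": 0,"ay": 0,"az": 0},
  ],
)

```text
clock: 36.48
tcp_pos: [0.4387, -0.2422, 0.339]
orientation: [1.898, 2.499, 0.002]
contact_force: [0.4, -0.4, -0.2]
grip_width: 0.0513
gripper_force: 0.0
```

```bash
python3 - <<'E'
from fit import *
ims={k:r.grab_frame(k) for k in('top','side')}
for k in ims: cv2.imwrite(f'pics/{k}11.png',ims[k][:,:,::-1])
for cs in(('top',),('side',),('top','side')): print(fit('slim_glue',(.671,.210,0),cs,ims))
rel(.671,.21,.34,.271)
E
```

```text
(array([0.66967758, 0.21065692, 0.04726395]), np.float64(-0.7702091577162239))
(array([0.67121215, 0.210005  , 0.08939663]), np.float64(-0.8177650429799427))
(array([0.67088407, 0.2102907 , 0.06521026]), np.float64(-0.7906930684645365))
turn [0.35 0.19 0.05] shift_mm [373.9 344.2  -0.7] q7 0.88 t 36.58
```

Request:
arm_command(
  plan=[
    {"claw": 0.4,"tx": 0.0288,"ty": 0.0265,"tz": 0,"ax": 0,"ay": 0,"az": 0},
    {"claw": 0.4,"tx": 0.0288,"ty": 0.0265,"tz": 0,"ax": 0,"ay": 0,"az": 0},
    {"claw": 0.4,"tx": 0.0288,"ty": 0.0265,"tz": 0,"ax": 0,"ay": 0,"az": 0},
    {"claw": 0.4,"tx": 0.0288,"ty": 0.0265,"tz": 0,"ax": 0,"ay": 0,"az": 0},
    {"claw": 0.4,"tx": 0.0288,"ty": 0.0265,"tz": 0,"ax": 0,"ay": 0,"az": 0},
    {"claw": 0.4,"tx": 0.0288,"ty": 0.0265,"tz": 0,"ax": 0,"ay": 0,"az": 0},
    {"claw": 0.4,"tx": 0.0288,"ty": 0.0265,"tz": 0,"ax": 0,"ay": 0,"az": 0},
    {"claw": 0.4,"tx": 0.0288,"ty": 0.0265,"tz": 0,"ax": 0,"ay": 0,"az": 0},
    {"claw": 0.4,"tx": 0.0288,"ty": 0.0265,"tz": 0,"ax": 0,"ay": 0,"az": 0},
    {"claw": 0.4,"tx": 0.0288,"ty": 0.0265,"tz": 0,"ax": 0,"ay": 0,"az": 0},
  ],
)

```text
clock: 37.42
tcp_pos: [0.6166, 0.1089, 0.3346]
orientation: [-1.899, -2.501, 0.002]
contact_force: [0.8, -0.2, -0.4]
grip_width: 0.051
gripper_force: 0.0
```

Request:
arm_command(
  plan=[
    {"claw": 0.4,"tx": 0.0288,"ty": 0.0265,"tz": 0,"ax": 0,"ay": 0,"az": 0},
    {"claw": 0.4,"tx": 0.0288,"ty": 0.0265,"tz": 0,"ax": 0,"ay": 0,"az": 0},
    {"claw": 0.4,"tx": 0.0288,"ty": 0.0265,"tz": 0,"ax": 0,"ay": 0,"az": 0},
    {"claw": 0.4,"tx": 0,"ty": 0,"tz": 0,"ax": 0,"ay": 0,"az": 0},
    {"claw": 0.4,"tx": 0,"ty": 0,"tz": 0.015,"ax": 0,"ay": 0,"az": 0},
    {"claw": 0.4,"tx": 0,"ty": 0,"tz": 0.025,"ax": 0,"ay": 0,"az": 0},
    {"claw": 0.4,"tx": 0,"ty": 0,"tz": 0,"ax": 0,"ay": 0,"az": 0},
    {"claw": 0.4,"tx": 0,"ty": 0,"tz": 0,"ax": 0,"ay": 0,"az": 0},
    {"claw": 0.4,"tx": 0,"ty": 0,"tz": 0,"ax": 0,"ay": 0,"az": 0},
    {"claw": 0.4,"tx": 0,"ty": 0,"tz": 0,"ax": 0,"ay": 0,"az": 0},
  ],
)

```text
clock: 38.25
tcp_pos: [0.6702, 0.2113, 0.297]
orientation: [1.9, 2.501, 0.002]
contact_force: [0.2, -0.3, 0.5]
grip_width: 0.0513
gripper_force: 0.0
```

```bash
python3 - <<'E'
from fit import *
import fit as F
rel(.671,.2103,.215,.271)
ims={k:r.grab_frame(k) for k in('top','side')}
for k in ims: cv2.imwrite(f'pics/{k}12.png',ims[k][:,:,::-1])
cv2.imwrite('pics/v12.png',np.hstack([cv2.resize(ims['side'][150:290,100:200,::-1],None,fx=3,fy=3),cv2.resize(ims['side'][120:220,290:400,::-1],None,fx=4.2,fy=4.2)]))
for cs in(('top',),('side',)): print(fit('tape_roll',(.4386,-.2418,.0),cs,ims))
E
```

```text
turn [ 0.1  -0.01  0.03] shift_mm [-1.2  0.5 82. ] q7 0.12 t 38.25
(array([ 0.44120588, -0.24839243,  0.12611934]), np.float64(-0.5544135429262395))
(array([ 0.42712182, -0.23548715,  0.0966734 ]), np.float64(-0.5251047679291532))
```

View pics/v12.png

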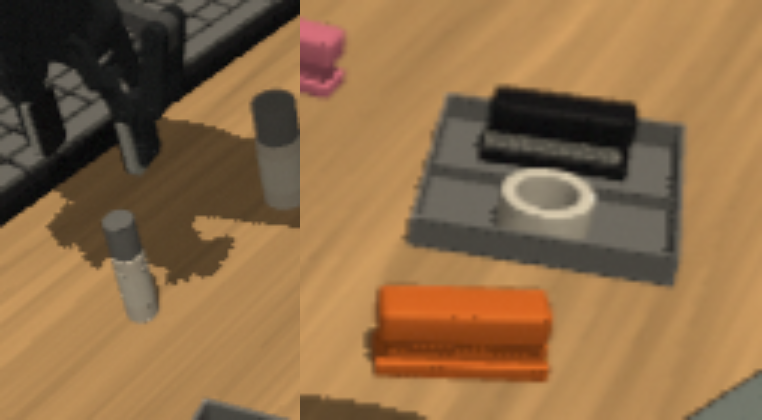

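Request:
arm_command(
  plan=[
    {"claw": 0.4,"tx": -0.0012,"ty": 0.0005,"tz": 0.012,"ax": 0,"ay": 0,"az": 0},
    {"claw": 0.4,"tx": 0,"ty": 0,"tz": 0.012,"ax": 0,"ay": 0,"az": 0},
    {"claw": 0.4,"tx": 0,"ty": 0,"tz": 0.012,"ax": 0,"ay": 0,"az": 0},
    {"claw": 0.4,"tx": 0,"ty": 0,"tz": 0.012,"ax": 0,"ay": 0,"az": 0},
    {"claw": 0.4,"tx": 0,"ty": 0,"tz": 0.012,"ax": 0,"ay": 0,"az": 0},
    {"claw": 0.4,"tx": 0,"ty": 0,"tz": 0.012,"ax": 0,"ay": 0,"az": 0},
    {"claw": 0.4,"tx": 0,"ty": 0,"tz": 0.007,"ax": 0,"ay": 0,"az": 0},
    {"claw": 0.4,"tx": 0,"ty": 0,"tz": 0.003,"ax": 0,"ay": 0,"az": 0},
    {"claw": 0.4,"tx": 0,"ty": 0,"tz": 0,"ax": 0,"ay": 0,"az": 0},
    {"claw": 0.4,"tx": 0,"ty": 0,"tz": 0,"ax": 0,"ay": 0,"az": 0},
  ],
)

```text
clock: 39.18
tcp_pos: [0.6708, 0.2105, 0.2139]
orientation: [1.9, 2.502, 0.0]
contact_force: [0.3, -0.4, -0.3]
grip_width: 0.051
gripper_force: 0.0
```

Request:
arm_command(
  plan=[
    {"claw": 0.5,"tx": 0,"ty": 0,"tz": 0,"ax": 0,"ay": 0,"az": 0},
    {"claw": 0.6,"tx": 0,"ty": 0,"tz": 0,"ax": 0,"ay": 0,"az": 0},
    {"claw": 0.7,"tx": 0,"ty": 0,"tz": 0,"ax": 0,"ay": 0,"az": 0},
    {"claw": 0.75,"tx": 0,"ty": 0,"tz": 0,"ax": 0,"ay": 0,"az": 0},
    {"claw": 0.85,"tx": 0,"ty": 0,"tz": 0,"ax": 0,"ay": 0,"az": 0},
    {"claw": 0.85,"tx": 0,"ty": 0,"tz": 0,"ax": 0,"ay": 0,"az": 0},
    {"claw": 0.85,"tx": 0,"ty": 0,"tz": 0,"ax": 0,"ay": 0,"az": 0},
    {"claw": 0.85,"tx": 0,"ty": 0,"tz": 0,"ax": 0,"ay": 0,"az": 0},
    {"claw": 0.85,"tx": 0,"ty": 0,"tz": 0,"ax": 0,"ay": 0,"az": 0},
    {"claw": 0.85,"tx": 0,"ty": 0,"tz": 0,"ax": 0,"ay": 0,"az": 0},
  ],
  squeeze=25,
)

```text
clock: 40.02
tcp_pos: [0.6707, 0.2106, 0.214]
orientation: [1.9, 2.502, 0.001]
contact_force: [-1.1, 0.9, 2.9]
grip_width: 0.0183
gripper_force: 26.1
```

```bash
python3 - <<'E'
import fit as F
from fit import *
F.fgmask=lambda im:((im.min(2)>135)).astype(np.uint8)
F.mask.__defaults__
ims={k:cv2.imread(f'pics/{k}12.png')[:,:,::-1] for k in('top','side')}
for k in ims:
    g=F.fgmask(ims[k]); c=r.camera_model(k); u,v=proj(c,[.4386,-.2418,.027])[0].astype(int)
    w=g[v-22:v+22,u-22:u+22]; n,l,s,ce=cv2.connectedComponentsWithStats(w); i=1+s[1:,4].argmax()
    ys,xs=np.where(l==i); print(k,(u,v),s[i])
    h=cv2.convexHull(np.c_[xs,ys].astype(np.int32)); (ex,ey),ax,_=cv2.fitEllipse(h); print('top-ring centre',ray(c,ex+u-22,ey+v-22,.027),ax)
rel(.4386,-.2418,.34,.271)
E
```

```text
top (np.int64(365), np.int64(242)) [  9  10  27  26 315]
top-ring centre [ 0.43822728 -0.24102687  0.027     ] (25.910602569580078, 26.408105850219727)
side (np.int64(349), np.int64(164)) [ 11  18  22  12 103]
top-ring centre [ 0.43844924 -0.2372318   0.027     ] (11.297182083129883, 21.529918670654297)
turn [ 0.02 -0.01  0.06] shift_mm [-373.8 -344.7 -126. ] q7 0.15 t 40.02
```

Request:
arm_command(
  plan=[
    {"claw": 0.85,"tx": 0,"ty": 0,"tz": -0.012,"ax": 0,"ay": 0,"az": 0},
    {"claw": 0.85,"tx": 0,"ty": 0,"tz": -0.03,"ax": 0,"ay": 0,"az": 0},
    {"claw": 0.85,"tx": 0,"ty": 0,"tz": -0.04,"ax": 0,"ay": 0,"az": 0},
    {"claw": 0.85,"tx": 0,"ty": 0,"tz": -0.04,"ax": 0,"ay": 0,"az": 0},
    {"claw": 0.85,"tx": -0.0288,"ty": -0.0265,"tz": 0,"ax": 0,"ay": 0,"az": 0},
    {"claw": 0.85,"tx": -0.0288,"ty": -0.0265,"tz": 0,"ax": 0,"ay": 0,"az": 0},
    {"claw": 0.85,"tx": -0.0288,"ty": -0.0265,"tz": 0,"ax": 0,"ay": 0,"az": 0},
    {"claw": 0.85,"tx": -0.0288,"ty": -0.0265,"tz": 0,"ax": 0,"ay": 0,"az": 0},
    {"claw": 0.85,"tx": -0.0288,"ty": -0.0265,"tz": 0,"ax": 0,"ay": 0,"az": 0},
    {"claw": 0.85,"tx": -0.0288,"ty": -0.0265,"tz": 0,"ax": 0,"ay": 0,"az": 0},
  ],
)

```text
clock: 40.85
tcp_pos: [0.5626, -0.0002, 0.3364]
orientation: [1.9, 2.502, 0.001]
contact_force: [-0.3, -1.0, -0.0]
grip_width: 0.0185
gripper_force: 25.7
```

Request:
arm_command(
  plan=[
    {"claw": 0.85,"tx": -0.0288,"ty": -0.0265,"tz": 0,"ax": 0,"ay": 0,"az": 0},
    {"claw": 0.85,"tx": -0.0288,"ty": -0.0265,"tz": 0,"ax": 0,"ay": 0,"az": 0},
    {"claw": 0.85,"tx": -0.0288,"ty": -0.0265,"tz": 0,"ax": 0,"ay": 0,"az": 0},
    {"claw": 0.85,"tx": -0.0288,"ty": -0.0265,"tz": 0,"ax": 0,"ay": 0,"az": 0},
    {"claw": 0.85,"tx": -0.0288,"ty": -0.0265,"tz": 0,"ax": 0,"ay": 0,"az": 0},
    {"claw": 0.85,"tx": -0.0288,"ty": -0.0265,"tz": 0,"ax": 0,"ay": 0,"az": 0},
    {"claw": 0.85,"tx": -0.0288,"ty": -0.0265,"tz": 0,"ax": 0,"ay": 0,"az": 0},
    {"claw": 0.85,"tx": 0,"ty": 0,"tz": 0.01,"ax": 0,"ay": 0,"az": 0},
    {"claw": 0.85,"tx": 0,"ty": 0,"tz": 0.02,"ax": 0,"ay": 0,"az": 0},
    {"claw": 0.85,"tx": 0,"ty": 0,"tz": 0.02,"ax": 0,"ay": 0,"az": 0},
  ],
)

```text
clock: 41.68
tcp_pos: [0.4392, -0.2436, 0.2862]
orientation: [1.901, 2.498, 0.002]
contact_force: [0.8, 0.7, -1.0]
grip_width: 0.0184
gripper_force: 25.7
```

Request:
arm_command(
  plan=[
    {"claw": 0.85,"tx": 0,"ty": 0,"tz": 0.01,"ax": 0,"ay": 0,"az": 0},
    {"claw": 0.85,"tx": 0,"ty": 0,"tz": 0,"ax": 0,"ay": 0,"az": 0},
    {"claw": 0.85,"tx": 0,"ty": 0,"tz": 0,"ax": 0,"ay": 0,"az": 0},
    {"claw": 0.85,"tx": 0,"ty": 0,"tz": 0,"ax": 0,"ay": 0,"az": 0},
    {"claw": 0.85,"tx": 0,"ty": 0,"tz": 0,"ax": 0,"ay": 0,"az": 0},
    {"claw": 0.85,"tx": 0,"ty": 0,"tz": 0,"ax": 0,"ay": 0,"az": 0},
    {"claw": 0.85,"tx": 0,"ty": 0,"tz": 0,"ax": 0,"ay": 0,"az": 0},
    {"claw": 0.85,"tx": 0,"ty": 0,"tz": 0,"ax": 0,"ay": 0,"az": 0},
    {"claw": 0.85,"tx": 0,"ty": 0,"tz": 0,"ax": 0,"ay": 0,"az": 0},
    {"claw": 0.85,"tx": 0,"ty": 0,"tz": 0,"ax": 0,"ay": 0,"az": 0},
  ],
)

```text
clock: 42.52
tcp_pos: [0.4393, -0.2426, 0.2758]
orientation: [1.9, 2.502, 0.0]
contact_force: [-0.1, -0.3, -0.2]
grip_width: 0.0186
gripper_force: 25.7
```

```bash
python3 - <<'E'
from h import *
rel(.4384,-.2416,.219,.271); o=r.get_obs(); print(o['grip_width'],o['gripper_force'],o['joints'].round(2))
im=r.grab_frame('side'); cv2.imwrite('pics/v13.png',cv2.resize(im[90:220,280:420,::-1],None,fx=4,fy=4))
E
```

```text
turn [0.01 0.   0.06] shift_mm [ 1.2 -0.6 56.8] q7 0.95 t 42.52
0.01855456122814425 25.732405363814905 [-0.04  0.41  0.52  2.1  -0.31  0.7   0.95]
```

View pics/v13.png

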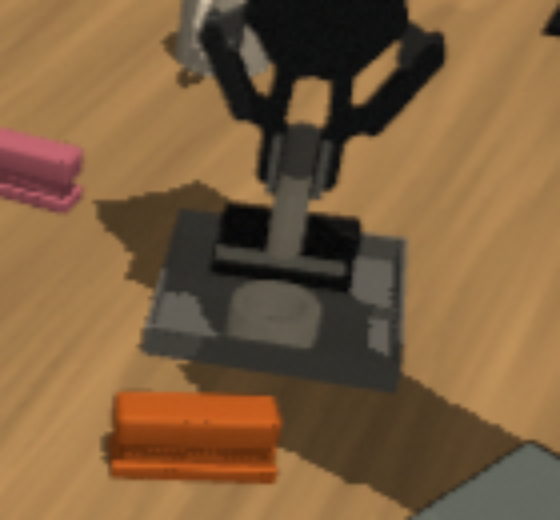

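```bash
python3 - <<'E'
from h import *
c=r.camera_model('side'); o=r.get_obs(); T=o['tcp_pos']; Z=R.from_rotvec(o['orientation']).apply([0,0,1])
f=lambda P:((proj(c,P)[0]-[280,90]+.5)*4-.5).round(1)
for d in(.155,.18,.205,.214): print('glue axis',d,f(T+Z*d))
for p in((.4384,-.2416),(.4382,-.2410),(.4384,-.2372)): print('roll',f([*p,.027]))
im=cv2.imread('pics/v13.png').astype(int)
for v in(200,220,240): print(v,im[v,255:330:3].sum(1)//3)
for v in(300,310,320,335): print(v,im[v,215:340:4].sum(1)//3)
E
```

```text
glue axis 0.155 [302.2 161.6]
glue axis 0.18 [295.3 200.2]
glue axis 0.205 [288.6 237.5]
glue axis 0.214 [286.3 250.6]
roll [278.3 300.7]
roll [278.3 301.3]
roll [275.8 304.1]
200 [128 127 126 126 125 121 101  87  81  82  84  87  88  88  87  87  87  86
  91  99 104 105 115 124 129]
220 [10  9  7  8 21 46 69 78 83 85 86 88 88 88 87 87 74 50 22 11  9 12 15 18
 23]
240 [ 6  6  9 15 36 68 77 81 83 85 85 86 86 84 84 64 39 18 12 10  8  7  8  9
  9]
300 [45 45 45 48 63 81 86 85 84 86 86 87 88 89 89 88 88 87 87 86 84 83 83 85
 84 74 58 48 47 46 46 46]
310 [45 45 45 53 68 78 85 86 86 86 88 89 91 90 89 88 87 86 86 85 83 80 80 84
 87 88 79 55 46 46 46 47]
320 [45 45 47 58 73 78 79 81 85 88 88 88 87 86 84 85 85 84 85 84 84 85 87 88
 89 84 69 51 45 45 45 45]
335 [73 58 53 59 68 73 77 80 84 87 87 87 87 88 89 90 91 91 91 91 90 89 88 87
 84 73 53 45 44 45 45 45]
```

Request:
arm_command(
  plan=[
    {"claw": 0.85,"tx": 0.001,"ty": -0.0005,"tz": 0.006,"ax": 0,"ay": 0,"az": 0},
    {"claw": 0.85,"tx": 0,"ty": 0,"tz": 0.008,"ax": 0,"ay": 0,"az": 0},
    {"claw": 0.85,"tx": 0,"ty": 0,"tz": 0.008,"ax": 0,"ay": 0,"az": 0},
    {"claw": 0.85,"tx": 0,"ty": 0,"tz": 0.008,"ax": 0,"ay": 0,"az": 0},
    {"claw": 0.85,"tx": 0,"ty": 0,"tz": 0.008,"ax": 0,"ay": 0,"az": 0},
    {"claw": 0.85,"tx": 0,"ty": 0,"tz": 0.008,"ax": 0,"ay": 0,"az": 0},
    {"claw": 0.85,"tx": 0,"ty": 0,"tz": 0.006,"ax": 0,"ay": 0,"az": 0},
    {"claw": 0.85,"tx": 0,"ty": 0,"tz": 0.003,"ax": 0,"ay": 0,"az": 0},
    {"claw": 0.85,"tx": 0,"ty": 0,"tz": 0.001,"ax": 0,"ay": 0,"az": 0},
    {"claw": 0.85,"tx": 0,"ty": 0,"tz": 0,"ax": 0,"ay": 0,"az": 0},
  ],
)

```text
clock: 43.4
tcp_pos: [0.4385, -0.2419, 0.2194]
orientation: [-1.9, -2.502, 0.0]
contact_force: [-0.3, 0.6, -0.2]
grip_width: 0.0188
gripper_force: 25.7
```

```bash
python3 - <<'E'
from h import *
rel(.4384,-.2416,.218,.271); o=r.get_obs(); print(o['contact_force'].round(1),o['gripper_force'],o['tcp_pos'])
E
```

```text
turn [-0.02 -0.01  0.05] shift_mm [ 0.3 -0.   1.4] q7 1.02 t 43.4
[-0.3  0.6 -0.2] 25.732780998805538 [ 0.43848272 -0.24187098  0.21944395]
```

Request:
arm_command(
  plan=[
    {"claw": 0.85,"tx": 0,"ty": 0,"tz": 0.0015,"ax": 0,"ay": 0,"az": 0},
    {"claw": 0.85,"tx": 0,"ty": 0,"tz": 0.0005,"ax": 0,"ay": 0,"az": 0},
    {"claw": 0.85,"tx": 0,"ty": 0,"tz": 0,"ax": 0,"ay": 0,"az": 0},
    {"claw": 0.85,"tx": 0,"ty": 0,"tz": 0,"ax": 0,"ay": 0,"az": 0},
    {"claw": 0.75,"tx": 0,"ty": 0,"tz": 0,"ax": 0,"ay": 0,"az": 0},
    {"claw": 0.7,"tx": 0,"ty": 0,"tz": 0,"ax": 0,"ay": 0,"az": 0},
    {"claw": 0.6,"tx": 0,"ty": 0,"tz": 0,"ax": 0,"ay": 0,"az": 0},
    {"claw": 0.5,"tx": 0,"ty": 0,"tz": 0,"ax": 0,"ay": 0,"az": 0},
    {"claw": 0.4,"tx": 0,"ty": 0,"tz": 0,"ax": 0,"ay": 0,"az": 0},
    {"claw": 0.4,"tx": 0,"ty": 0,"tz": 0,"ax": 0,"ay": 0,"az": 0},
  ],
)

```text
clock: 44.23
tcp_pos: [0.4385, -0.2418, 0.2177]
orientation: [-1.9, -2.502, 0.0]
contact_force: [-0.4, 0.2, 0.2]
grip_width: 0.0514
gripper_force: 0.0
```

Request:
arm_command(
  plan=[
    {"claw": 0.4,"tx": 0,"ty": 0,"tz": -0.008,"ax": 0,"ay": 0,"az": 0},
    {"claw": 0.4,"tx": 0,"ty": 0,"tz": -0.015,"ax": 0,"ay": 0,"az": 0},
    {"claw": 0.4,"tx": 0,"ty": 0,"tz": -0.02,"ax": 0,"ay": 0,"az": 0},
    {"claw": 0.4,"tx": 0,"ty": 0,"tz": -0.03,"ax": 0,"ay": 0,"az": 0},
    {"claw": 0.4,"tx": 0,"ty": 0,"tz": -0.035,"ax": 0,"ay": 0,"az": 0},
    {"claw": 0.4,"tx": 0,"ty": 0,"tz": -0.03,"ax": 0,"ay": 0,"az": 0},
    {"claw": 0.4,"tx": 0,"ty": 0,"tz": -0.02,"ax": 0,"ay": 0,"az": 0},
    {"claw": 0.4,"tx": 0,"ty": 0,"tz": 0,"ax": 0,"ay": 0,"az": 0},
    {"claw": 0.4,"tx": 0,"ty": 0,"tz": 0,"ax": 0,"ay": 0,"az": 0},
    {"claw": 0.4,"tx": 0,"ty": 0,"tz": 0,"ax": 0,"ay": 0,"az": 0},
  ],
)

```text
clock: 45.07
tcp_pos: [0.4382, -0.2415, 0.3753]
orientation: [-1.899, -2.502, -0.0]
contact_force: [-0.5, 0.0, -0.1]
grip_width: 0.0512
gripper_force: 0.0
```

```bash
python3 - <<'E'
from h import *
im=r.grab_frame('side')[:,:,::-1]
cv2.imwrite('pics/v14.png',np.hstack([cv2.resize(im[90:210,300:400],None,fx=4,fy=4),cv2.resize(im[270:370,140:300],None,fx=2.5,fy=4.8)]))
E
```

```text
(no output)
```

View pics/v14.png

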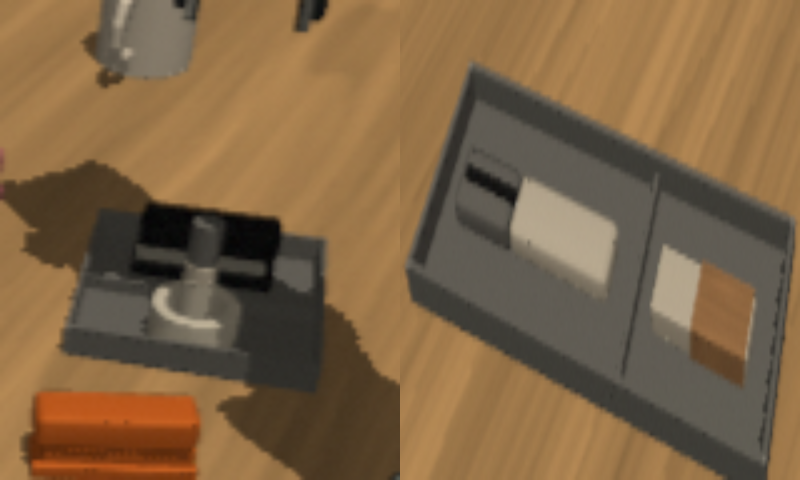

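The picture shows the glue stick upright in the roll's core at about (205,260), with the stapler upright in the other half. The highlighter and the long eraser lie flat in their compartments.

```bash
python3 -c "
from bench import r
print(r.hand_in())"
```

```text
the job is handed in; nothing more can be done
None
```

Both kits are made up in the order asked and the job is handed in at about 45 s; the last picture showed every piece in place and upright or flat as required, but no verdict was returned.

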